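# Fit the dosing cartridges and set out the receiver bottle

## Task

Get the dosing station ready for a run: swing its hood up and over until it stays open by itself, and pull the cartridge drawer right out to its stop so that hood and drawer stand open together. Fit every cartridge in the drawer into a socket of its own size on the manifold blocks, tapping or pressing each one firmly straight down until its collar sits on the block and the taper holds it, and stand the receiver bottle upright in the middle of the weighing pan. Finally push the emptied drawer fully shut, leave the hood open, and leave the other things on the bench where they are.

Things in the scene. Friction and masses are not known exactly. Their poses are not given: they have to be found in the camera images.
- hood (a joint): angle of the station's hood (rad): 0 = shut; grows as its front edge swings up and back. It balances at about 1.6, falls on by itself to its stop at 2.15, and falls shut if let go earlier. 0.5 kg; 3 to 4 N at the handle lifts it
- hood_handle (a point): middle of the hood's handle, a level round steel bar 11 mm thick, 120 mm long, parallel to the hinge (this point's y), 35 mm above the hood's top near its front edge. 163 mm from the hinge line along the hood's top and 43 mm out from it. x runs from handle to hinge, z out of the hood's top (up while shut); axes turn with the hood
- hood_hinge (a point): middle of the hood's hinge line (its y axis), 134 mm above the bench at the far side of the station. The hood is a white framed clear panel, 380 mm wide, 178 mm from hinge to front edge, 8 mm thick, with a 75 mm apron hanging from its front edge that turns with it
- station: dosing station, fixed. Origin on the bench 10 mm behind the middle of the row of sockets and pan; x from front to back, y along the row. Under the hood an open bay: deck 12 mm above the bench, end walls 130 mm high 178 mm either side, back wall 128 mm high 95 mm behind the row, front sill 50 mm high 70 mm before it. Two manifold blocks and the weighing pan stand in the row
- pan_top (a point): centre of the top of the round steel weighing pan, 92 mm across, 3 mm above the deck (15 mm above the bench), at one end of the row in the station's bay. Axes as the station's
- block_l: large manifold block, fixed steel, 64 mm front to back, 118 mm along the row (y), 45 mm tall, two large sockets 58 mm apart; origin under its middle. The two blocks may have changed places. A cartridge let down gently into its own size of socket stops with the collar 3 to 5 mm above the block
- block_s: small manifold block, same outside, two small sockets 58 mm apart. In either block a steady straight push of 15 to 20 N (or repeated taps) drives a cartridge down until its collar meets the block; the wedged taper then holds it (about 15 N pulls it out)
- socket_l1 (a point): First socket of the large block: a tapered hole for a large cartridge's foot, 29.3 mm across at the mouth. Point: centre of the mouth, level with the block's top, 57 mm above the bench; z up
- socket_l2 (a point): Second socket of the large block: a tapered hole for a large cartridge's foot, 29.3 mm across at the mouth. Point: centre of the mouth, level with the block's top, 57 mm above the bench; z up
- socket_s1 (a point): First socket of the small block: a tapered hole for a small cartridge's foot, 21.3 mm across at the mouth. Point: centre of the mouth, level with the block's top, 57 mm above the bench; z up
- socket_s2 (a point): Second socket of the small block: a tapered hole for a small cartridge's foot, 21.3 mm across at the mouth. Point: centre of the mouth, level with the block's top, 57 mm above the bench; z up
- drawer (a joint): travel of the drawer out of the cabinet (m): 0 = shut, 0.170 = out at its stop; stays where it is left, about 1.5 N friction
- drawer_handle (a point): middle of the drawer's handle, a level round steel bar 11 mm thick, 120 mm long (this point's y), standing 35 mm off the drawer's front, 38 mm below the cabinet's top. x points into the cabinet: the drawer pulls out along -x. The row of cartridges is 130 mm from this point along x
- cabinet: cartridge cabinet, fixed, white, 220 mm deep, 280 mm wide, 140 mm tall, one drawer; origin on the bench 205 mm ahead of its centre, x into it. In the drawer cartridges hang upright in a rack in a row along y, 58 mm apart, in any order, collars resting on the rack, all above the collar free; row 80 mm behind the drawer's front panel, 90 mm ahead of the cabinet's face when out
- cart_l1_mid (a point): First large dosing cartridge, round, metal, 96 mm tall, 0.3 kg: tapered foot 32 mm long (26 to 30 mm across), dark collar 48 mm across and 6 mm thick, barrel 42 mm across and 50 mm tall, white stub 16 mm across and 8 mm tall on top. Point: on its axis (z up), 48 mm above the foot's lower end, 16 mm above the collar's underside, 15 mm below the barrel's middle. May be absent
- cart_l2_mid (a point): Second large dosing cartridge, round, metal, 96 mm tall, 0.3 kg: tapered foot 32 mm long (26 to 30 mm across), dark collar 48 mm across and 6 mm thick, barrel 42 mm across and 50 mm tall, white stub 16 mm across and 8 mm tall on top. Point: on its axis (z up), 48 mm above the foot's lower end, 16 mm above the collar's underside, 15 mm below the barrel's middle. May be absent
- cart_s1_mid (a point): First small dosing cartridge, as tall as the large ones and alike but slimmer, 0.26 kg: foot 18 to 22 mm across, collar 40 mm, barrel 32 mm, stub 16 mm. Point: on its axis (z up), 48 mm above the foot's lower end, 16 mm above the collar's underside, 15 mm below the barrel's middle, 48 mm below the stub's top. May be absent
- cart_s2_mid (a point): Second small dosing cartridge, as tall as the large ones and alike but slimmer, 0.26 kg: foot 18 to 22 mm across, collar 40 mm, barrel 32 mm, stub 16 mm. Point: on its axis (z up), 48 mm above the foot's lower end, 16 mm above the collar's underside, 15 mm below the barrel's middle, 48 mm below the stub's top. May be absent
- receiver_mid (a point): receiver bottle, a squat straight round white jar with a grey screw cap, 64 mm across, 95 mm tall with the cap (62 mm across, top 11 mm), 0.25 kg, heavy base, standing on the open bench between station and cabinet. Point: on its axis half-way up, 47.5 mm above its base; z up the axis
- wash: bystander: slim white bottle with a blue cap, 56 mm across, 150 mm tall; origin at the centre of its base
- beaker: bystander: small glass beaker, 64 mm across, 80 mm tall; origin at the centre of its base
- tipbox: bystander: closed box of pipette tips, 85 x 120 x 50 mm, standing on the back half of the cabinet's top; origin at the centre of its base
There are look-alikes about, which are no part of the job. What is shaped like the part that bears receiver_mid but blue or orange is not meant.

How it is judged:
On the way:
1. the hood stands open past its balance point while the drawer is out at its stop (value of joint hood above 1.8 rad and value of joint drawer above 0.162 m), for 0.2 s.
At the end, for the whole second after the job is handed in: Hood open past 1.8 rad, drawer shut to within 8 mm, every present cartridge upright (within 3 degrees) in a socket of its own size with its collar less than 1.8 mm above the block, and the receiver bottle upright on the weighing pan within 15 mm of its centre (value of joint hood above 1.8 rad and value of joint drawer below 0.008 m and ((horizontal distance between cart_l1_mid and socket_l1 below 0.004 m and z of cart_l1_mid in the frame of socket_l1 below 0.0178 m) or (horizontal distance between cart_l1_mid and socket_l2 below 0.004 m and z of cart_l1_mid in the frame of socket_l2 below 0.0178 m)) and angle between each of cart_l1_mid, cart_l2_mid, cart_s1_mid, cart_s2_mid's own z axis and vertical below 0.05 rad and ((horizontal distance between cart_l2_mid and socket_l1 below 0.004 m and z of cart_l2_mid in the frame of socket_l1 below 0.0178 m) or (horizontal distance between cart_l2_mid and socket_l2 below 0.004 m and z of cart_l2_mid in the frame of socket_l2 below 0.0178 m)) and ((horizontal distance between cart_s1_mid and socket_s1 below 0.004 m and z of cart_s1_mid in the frame of socket_s1 below 0.0178 m) or (horizontal distance between cart_s1_mid and socket_s2 below 0.004 m and z of cart_s1_mid in the frame of socket_s2 below 0.0178 m)) and ((horizontal distance between cart_s2_mid and socket_s1 below 0.004 m and z of cart_s2_mid in the frame of socket_s1 below 0.0178 m) or (horizontal distance between cart_s2_mid and socket_s2 below 0.004 m and z of cart_s2_mid in the frame of socket_s2 below 0.0178 m)) and horizontal distance between receiver_mid and pan_top below 0.015 m and z of receiver_mid in the frame of pan_top below 0.0515 m and angle between receiver_mid's own z axis and vertical below 0.08 rad); the robot touches nothing.
It fails at once if a bystander was moved more than 30 mm (distance of any of wash, beaker, tipbox from where it was at the start of the episode above 0.03 m).
Of cart_l1, cart_l2, cart_s1, cart_s2 only 2 to 3 are there at a start; the rules pass over those that are not, and their reading is None.
At some moment in a run one of receiver may be knocked a few centimetres aside while the robot is not near it.
It also fails if it takes over 210 s, if anything falls off the work surface, if the arm or the gripper's body presses on something with over 40 N, if the wrist force passes 120 N, or if a joint passes its speed limit or range.

## Robot

A 6-joint arm with a two-finger parallel gripper is mounted at the origin on the work surface. World frame = base frame: x ahead of the robot, y to its left, z up, the work surface at z = 0. Lengths are in m, angles in rad, forces in N, time in s.
With the tool pointing down it reaches from about 0.35 to 0.85 m from the base axis. Payload 8.1 kg.
Tool frame: the origin (TCP) lies at the very end of the fingers, on their centre line; the grasp point (between the pads) lies 19 mm behind it; z points along the fingers, y is the direction in which the jaws open and shut (so a half turn about z gives the same grasp; the last joint's range is limited). The gripper opens to 93 mm and grips with 3 to 60 N. Pads are 15 mm wide; open, the fingers measure 128 mm over their backs; the gripper's body (75 mm by 188 mm) begins 65 mm behind the grasp point.
Start: joints at [-1.362, 0.13, 1.488, -0, 1.523, -0.085], TCP at [0.174, -0.574, 0.219] pointing down, gripper open.
Joint ranges: [-2.96, 2.96], [-0.89, 2.26], [0.02, 2.5], [-1.34, 4.48], [0, 2.73], [-2.66, 2.66]. Speed limits (rad/s): [2.39, 2.39, 2.79, 3.14, 3.14, 3.14].

## Interface

Orientations are given as a rotation vector (axis times angle).
In Python, from plant import * gives the robot as it stands.
- The arm moves only by the tool apply_moves, never from a script. Its argument "commands" is one flat list of numbers, 7 for each row, row after row: the shift along the world's x, y, z in cm, then the turn, a rotation vector about the world's x, y, z in rad, then the finger opening in cm, from 0 to 9.3. A call has 1 to 8 rows; each row shifts and turns the pose as measured when the row begins; what a row does not reach is not made up. A row lasts 1/8 s, in which the tool goes at most 62.5 mm and 10.7 degrees, less where a joint would pass 70% of its speed; a pose out of reach is approached as far as the arm can. A call with a gripper value outside its range is refused whole. The fingers move at their own pace and stop on an object; "squeeze" is the grip in N (left out, the last holds). Time passes only in rows, so rows that do not move let the fingers close. It gives the time, the measured TCP pose, the force and the opening at its end, in the units of the state.
- read_state(): the state, without advancing time (a new reading comes with each control period).
- read_camera(name): name is "scene" or "top" or "wrist"; returns (picture, depth): 480x640x3 uint8, blue, green, red; 480x640 float32, m along the optical axis (not along the pixel's ray), 0 where there is no reading.
- camera_model(name): a dict with "intrinsics" (3x3 intrinsics, pixels), "R" (3x3) and "t" (3): a world point X has camera coordinates R X + t. Camera axes: x right, y down, z forward; pixel columns grow to the right and rows downward; lengths in m; the calibration is good to about 2 mm. A picture is of the moment at which its call begins: read the wrist's pose just before it. camera_model takes no time and is no camera call; for the wrist camera it gives the pose at the moment of the call.
- close_job(): hands the job in, once; it reports no verdict.
Trained networks look in the newest picture that a camera, given by its name, has taken for a name from the list of things; names that differ only in an ending like _2 or _b are one class to them, and where a whole thing is asked for, a point or a joint stands for the part that bears it (a point fixed in the world has none). Each returns a list of dicts, best first, with "conf" (0 to 1); they miss things now and then, are a little off and sometimes report something else, mostly with a low value. They report only what shows in the picture. A call takes as long as a camera call. They do not tell look-alikes from the thing itself.
- find_in(query, camera): "point" ([x, y, z] in m, in the coordinates of the camera as it stood for that picture, good to about 4 mm: the middle of the surface that is visible of it).
- cut_out(query, camera): "mask" (480x640 bool, what is visible of it).
- spot_point(query, camera): "point" ([x, y, z] in m, in the coordinates of the camera as it stood for that picture, good to about 4 mm: a listed point, or the origin of a listed thing).
The state is a dict: "t": time; "q": joint angles; "dq": joint speeds; "joint_torque": joint torques, N m; "tool_pos": TCP position; "orientation": TCP orientation; "force": force on the tool from outside, world axes, zero at the start; "wrist_torque": the same for the moment, N m; "opening": finger opening in m.
Only numpy, scipy, OpenCV 4.12 (cv2) and the standard library are available. Lean on these libraries where they do the work, as an engineer would, in place of code of your own. Each camera call takes 0.05 s, during which the arm holds its last target. There are 200 camera calls.

## Working session

There is one attempt and no reset: what is moved stays moved. The work goes in short steps, Python scripts to look and compute and a tool call to move; the robot and the scene stay as the last step left them, time stands still between calls to the robot, and variables do not carry over. Pictures are saved under pics/ and viewed, about 12 in all and at most 16, crops included, and the job is handed in when it is done.

Besides the shell and the picture viewer there is one more tool, called after "Emit:" in YAML: its name, and indented under it one key for each argument. apply_moves: Moves the arm, as the interface text tells. Its arguments: {"type":"object","properties":{"commands":{"type":"array"},"squeeze":{"type":"number"}},"required":["commands"]}

```bash
mkdir -p pics; ls; cat > h.py <<'E'
from plant import *
import numpy as np, cv2
from scipy.spatial.transform import Rotation as Ro
def w(p,m): return m["R"].T@(np.array(p)-m["t"])
def shot(n,f=None):
    m=camera_model(n); p,d=read_camera(n)
    if f: cv2.imwrite("pics/"+f,p)
    return p,d,m
def px(u,v,d,m):
    K=m["intrinsics"]; z=d[v,u]
    return w([(u-K[0,2])/K[0,0]*z,(v-K[1,2])/K[1,1]*z,z],m)
def spots(names,n,m,fn=spot_point,k=3):
    for q in names:
        print(n,q,[(np.round(w(r["point"],m),3).tolist(),round(r["conf"],2)) for r in fn(q,n)[:k]])
def st():
    s=read_state(); print(round(s["t"],2),np.round(s["tool_pos"],4),np.round(Ro.from_rotvec(s["orientation"]).as_matrix(),2).tolist(),np.round(s["force"],1),round(s["opening"],4),np.round(s["q"],2))
E
python3 - <<'E'
from h import *
st()
for n in("scene","top"):
    p,d,m=shot(n,n+"1.png")
    spots(["hood_handle","hood_hinge","station","pan_top","block_l","block_s","drawer_handle","cabinet","receiver_mid","wash","beaker","tipbox"],n,m)
E
```

```text
pics
0.0 [ 0.1736 -0.5737  0.2176] [[0.96, 0.29, -0.0], [0.29, -0.96, 0.0], [0.0, -0.0, -1.0]] [ 0.5 -0.6 -0.3] 0.093 [-1.36  0.13  1.49 -0.    1.52 -0.09]
scene hood_handle [([0.396, -0.308, 0.179], 0.64)]
scene hood_hinge [([0.561, -0.301, 0.13], 0.65)]
scene station [([0.474, -0.304, 0.005], 0.93)]
scene pan_top [([0.464, -0.45, 0.057], 0.2)]
scene block_l [([0.468, -0.39, 0.054], 0.56)]
scene block_s [([0.468, -0.39, 0.054], 0.56)]
scene drawer_handle [([0.543, 0.272, 0.097], 0.54)]
scene cabinet []
scene receiver_mid [([0.374, -0.011, 0.051], 0.78), ([0.482, 0.013, 0.046], 0.76), ([0.619, -0.007, 0.045], 0.58)]
scene wash [([0.714, 0.014, -0.001], 0.65), ([0.466, -0.452, 0.059], 0.15)]
scene beaker [([0.789, -0.022, -0.004], 0.6)]
scene tipbox [([0.717, 0.228, 0.142], 0.94), ([0.464, -0.325, 0.056], 0.61)]
top hood_handle [([0.397, -0.308, 0.175], 0.72)]
top hood_hinge [([0.539, 0.275, 0.101], 0.72), ([0.564, -0.306, 0.133], 0.66)]
top station [([0.469, -0.309, -0.001], 0.76)]
top pan_top []
top block_l []
top block_s []
top drawer_handle [([0.538, 0.277, 0.099], 0.7)]
top cabinet []
top receiver_mid [([0.62, -0.01, 0.05], 0.96), ([0.377, -0.01, 0.048], 0.7), ([0.477, 0.009, 0.049], 0.6)]
top wash [([0.716, 0.01, -0.005], 0.89)]
top beaker [([0.789, -0.025, -0.001], 0.86)]
top tipbox [([0.723, 0.227, 0.144], 0.58)]
```

View pics/scene1.png

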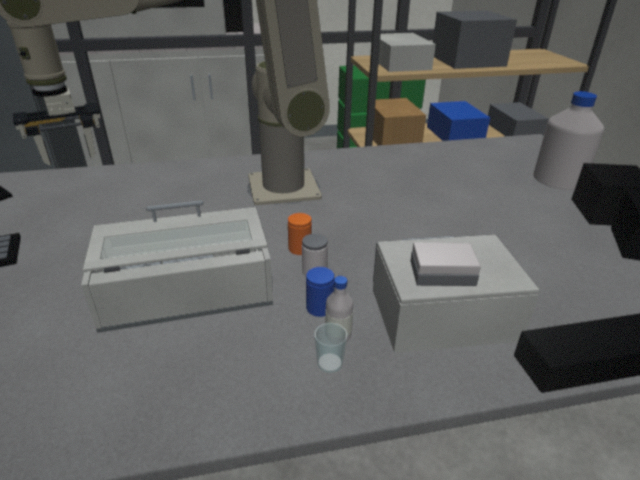

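View pics/top1.png

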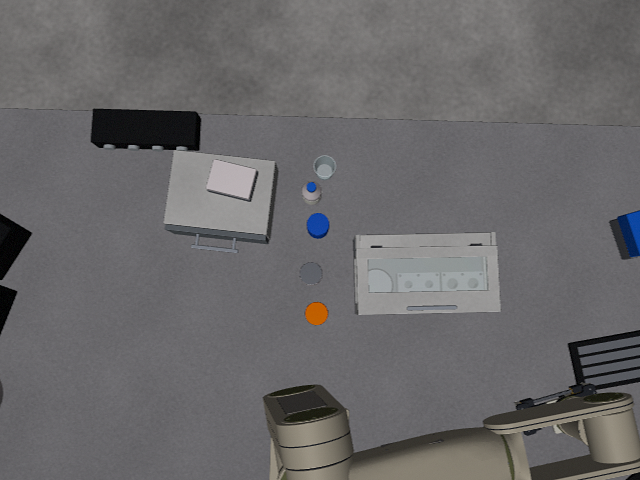

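```bash
python3 - <<'E'
from h import *
for n in("scene","top"):
    p,d,m=shot(n)
    for q in("hood_handle","drawer_handle"):
        for r in cut_out(q,n)[:1]:
            v,u=np.nonzero(r["mask"]); P=np.array([px(a,b,d,m) for a,b in zip(u,v) if d[b,a]>0])
            zm=np.median(P[:,2]); 
            mk=cv2.minAreaRect(np.c_[u,v].astype(np.float32))
            S=P[P[:,2]>np.percentile(P[:,2],50)]
            print(n,q,r["conf"],mk,np.median(S,0).round(3),S[S[:,1].argmin()].round(3),S[S[:,1].argmax()].round(3),S.max(0).round(3))
            dd=S[:,:2]-S[:,:2].mean(0); print(np.linalg.svd(dd,full_matrices=False)[2][0])
E
```

```text
scene hood_handle 0.96 ((171.22210693359375, 230.8258056640625), (57.524444580078125, 187.08462524414062), 82.27816772460938) [ 0.444 -0.324  0.144] [ 0.399 -0.497  0.143] [ 0.542 -0.114  0.142] [ 0.573 -0.114  0.187]
[ 0.0657196  -0.99783813]
scene drawer_handle 0.56 ((171.27554321289062, 231.0862579345703), (57.44453430175781, 184.95980834960938), 82.47618103027344) [ 0.444 -0.325  0.144] [ 0.399 -0.497  0.143] [ 0.542 -0.114  0.142] [ 0.573 -0.114  0.187]
[ 0.06703501 -0.99775062]
top hood_handle 0.58 ((428.23675537109375, 279.521240234375), (67.19630432128906, 142.05630493164062), 88.40885925292969) [ 0.462 -0.314  0.143] [ 0.406 -0.499  0.141] [ 0.537 -0.116  0.142] [ 0.569 -0.116  0.189]
[-0.0658344   0.99783056]
top drawer_handle 0.7 ((216.3780517578125, 239.59754943847656), (103.14305877685547, 21.202856063842773), 6.34019136428833) [0.585 0.269 0.126] [0.578 0.131 0.126] [0.595 0.404 0.124] [0.602 0.404 0.137]
[-0.08558819 -0.9963306 ]
```

The scene view shows the station at left with its handle at (175,208), the cabinet at right with the tip box on it, and orange, grey-capped white, and blue jars between. In the top view, the receiver with the grey cap is at (311,272), the hood handle at (431,308) and the drawer handle at (215,249). The pan is at the +y end of the row.

```bash
cat >> h.py <<'E'
def cloud(d,m):
    K=m["intrinsics"]; v,u=np.mgrid[:480,:640]
    P=np.stack([(u-K[0,2])/K[0,0]*d,(v-K[1,2])/K[1,1]*d,d],-1)
    P=(P-m["t"])@m["R"]; P[d<=0]=np.nan
    return P
def sel(P,x,y,z):
    return P[(P[...,0]>x[0])&(P[...,0]<x[1])&(P[...,1]>y[0])&(P[...,1]<y[1])&(P[...,2]>z[0])&(P[...,2]<z[1])]
def line(S):
    c=np.median(S,0); a=cv2.fitLine(S[:,:2].astype(np.float32),cv2.DIST_HUBER,0,.01,.01).ravel()
    return c.round(4),np.round(S.min(0),3),np.round(S.max(0),3),"yaw",round(float(np.arctan(-a[0]/a[1])),4),len(S)
E
python3 - <<'E'
from h import *
for n in("scene","top"):
    p,d,m=shot(n); P=cloud(d,m)
    print(n,"hood",line(sel(P,(.37,.43),(-.40,-.22),(.165,.21))))
    print(n,"hoodfront",line(sel(P,(.37,.40),(-.51,-.1),(.12,.155))))
    print(n,"drawer",line(sel(P,(.50,.57),(.18,.37),(.07,.125))))
    S=sel(P,(.3,.6),(-.03,.05),(.085,.12)); 
    for x0,x1 in((.33,.43),(.43,.53),(.55,.66)): 
        s=S[(S[:,0]>x0)&(S[:,0]<x1)]; print(s.min(0).round(3),s.max(0).round(3))
E
```

```text
scene hood (array([ 0.4017, -0.3105,  0.1804]), array([ 0.392, -0.375,  0.165]), array([ 0.411, -0.245,  0.186]), 'yaw', 0.0474, 292)
scene hoodfront (array([ 0.3922, -0.2608,  0.1432]), array([ 0.375, -0.499,  0.141]), array([ 0.4  , -0.121,  0.153]), 'yaw', 0.0197, 503)
scene drawer (array([0.5438, 0.2695, 0.1076]), array([0.533, 0.212, 0.104]), array([0.55 , 0.336, 0.111]), 'yaw', -0.0833, 66)
[ 0.342 -0.03   0.085] [0.407 0.02  0.099]
[ 0.451 -0.023  0.085] [0.515 0.039 0.099]
[ 0.591 -0.03   0.093] [0.6   0.011 0.098]
top hood (array([ 0.3979, -0.3139,  0.1804]), array([ 0.392, -0.376,  0.169]), array([ 0.406, -0.246,  0.189]), 'yaw', 0.0453, 209)
top hoodfront (array([ 0.39  , -0.2376,  0.1411]), array([ 0.375, -0.5  ,  0.125]), array([ 0.4  , -0.121,  0.153]), 'yaw', 0.0219, 779)
top drawer (array([0.5441, 0.2685, 0.1057]), array([0.533, 0.208, 0.094]), array([0.57 , 0.335, 0.115]), 'yaw', -0.0598, 235)
[ 0.344 -0.03   0.085] [0.404 0.017 0.105]
[ 0.452 -0.024  0.085] [0.513 0.037 0.105]
[ 0.588 -0.029  0.085] [0.6   0.013 0.102]
```

Emit:
apply_moves:
  commands: [2.8, 3.3, 1, 0, 0, 0.165, 3, 2.8, 3.3, 1, 0, 0, 0.165, 3, 2.8, 3.3, 1, 0, 0, 0.165, 3, 2.8, 3.3, 1, 0, 0, 0.165, 3, 2.8, 3.3, 1, 0, 0, 0.165, 3, 2.8, 3.3, 1, 0, 0, 0.165, 3, 2.8, 3.3, 1, 0, 0, 0.165, 3, 2.8, 3.3, 1, 0, 0, 0.165, 3]
  squeeze: 25

```text
t: 2.7
tool_pos: [0.4011, -0.3031, 0.3001]
orientation: [2.131, 2.307, -0.002]
force: [0.2, 0.0, 0.5]
opening: 0.0302
```

```bash
python3 - <<'E'
from h import *
st()
p,d,m=shot("wrist","w1.png"); P=cloud(d,m)
print(m["R"].round(2).tolist(),m["t"].round(3),w([0,0,0],m).round(3))
print(line(sel(P,(.37,.43),(-.40,-.22),(.165,.21))))
spots(["hood_handle"],"wrist",m)
E
```

```text
2.7 [ 0.4011 -0.3031  0.3001] [[-0.08, 1.0, -0.0], [1.0, 0.08, -0.0], [-0.0, -0.0, -1.0]] [0.2 0.  0.5] 0.0302 [-0.75 -0.15  1.62 -0.    1.67 -0.83]
[[1.0, 0.08, -0.0], [0.08, -0.95, 0.29], [0.02, -0.29, -0.96]] [-0.375 -0.378  0.37 ] [ 0.394 -0.224  0.464]
(array([ 0.3968, -0.3039,  0.1793]), array([ 0.389, -0.376,  0.174]), array([ 0.405, -0.245,  0.183]), 'yaw', 0.048, 2178)
wrist hood_handle [([0.392, -0.308, 0.169], 0.73)]
```

Emit:
apply_moves:
  commands: [-0.4, -0.8, -4, 0, 0, -0.034, 3, 0, 0, -5.0, 0, 0, 0, 3, 0, 0, -4.8, 0, 0, 0, 3, 0, 0, 0, 0, 0, 0, 0.8, 0, 0, 0, 0, 0, 0, 0.8, 0, 0, 0, 0, 0, 0, 0.8]

```text
t: 3.55
tool_pos: [0.3984, -0.312, 0.1646]
orientation: [2.17, 2.261, -0.001]
force: [-3.6, 5.2, -1.3]
opening: 0.0101
```

Emit:
apply_moves:
  commands: [0.89, 0.04, 2.54, 0, 0, 0, 0.8, 1.29, 0.06, 2.37, 0, 0, 0, 0.8, 1.65, 0.08, 2.13, 0, 0, 0, 0.8, 1.97, 0.09, 1.84, 0, 0, 0, 0.8, 2.24, 0.1, 1.51, 0, 0, 0, 0.8, 0, 0, 0, 0, 0, 0, 0.8]

```text
t: 4.3
tool_pos: [0.4843, -0.3074, 0.2753]
orientation: [2.166, 2.257, 0.008]
force: [1.2, 1.1, -6.4]
opening: 0.0101
```

Emit:
apply_moves:
  commands: [2.5, 0.11, 0.85, 0, 0, 0, 0.8, 2.64, 0.12, 0.5, 0, 0, 0, 0.8, 2.7, 0.12, 0.2, 0, 0, 0, 0.8, 2.7, 0.12, -0.23, 0, 0, 0, 0.8, 2.63, 0.12, -0.66, 0, 0, 0, 0.8, 2.51, 0.11, -1.08, 0, 0, 0, 0.8]

```text
t: 5.05
tool_pos: [0.6407, -0.3005, 0.2781]
orientation: [2.171, 2.255, 0.002]
force: [-5.3, 1.3, -7.7]
opening: 0.0096
```

Emit:
apply_moves:
  commands: [0, 0, 0, 0, 0, 0, 3.5, 0, 0, 2, 0, 0, 0, 3.5, 0, 0, 5, 0, 0, 0, 3.5, 0, 0, 5, 0, 0, 0, 3.5, -4, 5, 2, 0, 0, 0, 3.5, -3, 5.5, 0, 0, 0, 0, 3.5, -3, 5.5, 0, 0, 0, 0, 3.5, -2, 5.5, 0, 0, 0, 0, 3.5]

```text
t: 6.05
tool_pos: [0.5209, -0.0929, 0.4292]
orientation: [2.171, 2.233, 0.008]
force: [0.9, 0.2, 0.0]
opening: 0.0348
```

```bash
python3 - <<'E'
from h import *
st()
for n in("scene","top"):
    p,d,m=shot(n,n+"2.png"); P=cloud(d,m)
    spots(["hood_handle","pan_top","socket_l1","socket_s1","block_l","block_s","station","receiver_mid"],n,m)
    print("hi",line(sel(P,(.3,.9),(-.6,-.05),(.23,.28))))
E
```

```text
6.05 [ 0.5209 -0.0929  0.4292] [[-0.03, 1.0, 0.02], [1.0, 0.03, -0.02], [-0.02, 0.02, -1.0]] [0.9 0.2 0. ] 0.0348 [-0.27 -0.07  1.31 -0.01  1.87 -0.3 ]
scene hood_handle [([0.686, -0.295, 0.25], 0.68)]
scene pan_top [([0.483, 0.01, 0.05], 0.41), ([0.72, 0.227, 0.141], 0.39)]
scene socket_l1 []
scene socket_s1 []
scene block_l [([0.541, 0.278, 0.098], 0.15)]
scene block_s [([0.541, 0.278, 0.098], 0.15)]
scene station [([0.472, -0.306, 0.004], 0.62), ([0.56, -0.3, 0.131], 0.49)]
scene receiver_mid [([0.484, 0.011, 0.052], 0.9), ([0.617, -0.008, 0.046], 0.9), ([0.375, -0.01, 0.05], 0.72)]
hi (array([ 0.6537, -0.3061,  0.2551]), array([ 0.622, -0.487,  0.23 ]), array([ 0.696, -0.108,  0.28 ]), 'yaw', 0.0513, 3517)
top hood_handle [([0.684, -0.296, 0.246], 0.89)]
top pan_top [([0.454, -0.18, 0.015], 0.89)]
top socket_l1 [([0.467, -0.448, 0.056], 0.9)]
top socket_s1 [([0.461, -0.262, 0.055], 0.96), ([0.463, -0.323, 0.06], 0.77)]
top block_l [([0.462, -0.297, 0.014], 0.97), ([0.466, -0.421, 0.014], 0.86)]
top block_s [([0.462, -0.297, 0.014], 0.97), ([0.466, -0.421, 0.014], 0.86)]
top station [([0.467, -0.307, 0.001], 0.94), ([0.467, -0.45, 0.052], 0.44)]
top receiver_mid [([0.621, -0.007, 0.048], 0.85), ([0.48, 0.007, 0.051], 0.82), ([0.378, -0.009, 0.049], 0.75)]
hi (array([ 0.6661, -0.3038,  0.2734]), array([ 0.643, -0.487,  0.24 ]), array([ 0.695, -0.154,  0.28 ]), 'yaw', 0.0496, 539)
```

View pics/top2.png

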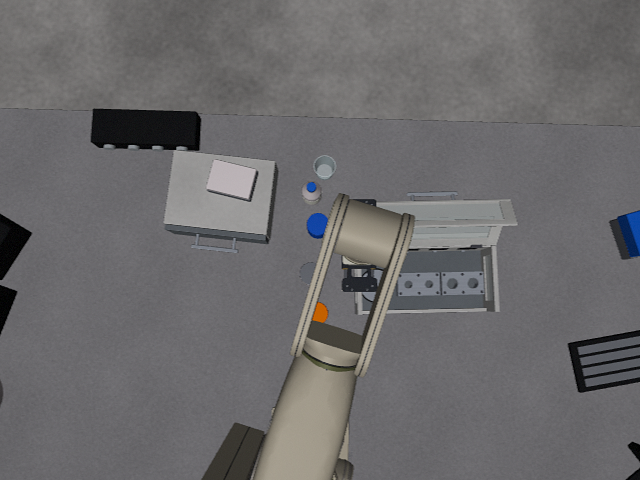

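Emit:
apply_moves:
  commands: [0.1, 4.5, -1.8, 0, 0, -0.014, 3, 0.1, 4.5, -1.8, 0, 0, -0.014, 3, 0.1, 4.5, -1.8, 0, 0, -0.014, 3, 0.1, 4.5, -1.8, 0, 0, -0.014, 3, 0.1, 4.5, -1.8, 0, 0, -0.014, 3, 0.1, 4.5, -1.8, 0, 0, -0.014, 3, 0.1, 4.5, -1.8, 0, 0, -0.014, 3, 0.1, 4.5, -1.8, 0, 0, -0.014, 3]

```text
t: 7.95
tool_pos: [0.5304, 0.2742, 0.28]
orientation: [2.301, 2.099, 0.007]
force: [1.0, -0.5, 1.0]
opening: 0.0302
```

```bash
python3 - <<'E'
from h import *
st()
p,d,m=shot("wrist","w2.png"); P=cloud(d,m)
S=sel(P,(.50,.567),(.18,.37),(.09,.125));print(line(S))
spots(["drawer_handle"],"wrist",m)
S=sel(P,(.50,.57),(.22,.33),(.09,.125));print(line(S))
print(line(sel(P,(.55,.61),(.14,.4),(.132,.15))))
E
```

```text
7.95 [0.5304 0.2742 0.28  ] [[0.09, 1.0, 0.02], [1.0, -0.09, -0.02], [-0.01, 0.02, -1.0]] [ 1.  -0.5  1. ] 0.0302 [ 0.41  0.09  1.42 -0.02  1.62  0.5 ]
(array([0.5435, 0.2762, 0.104 ]), array([0.532, 0.21 , 0.098]), array([0.567, 0.338, 0.107]), 'yaw', -0.0906, 2008)
wrist drawer_handle [([0.54, 0.277, 0.101], 0.82)]
(array([0.5436, 0.2776, 0.104 ]), array([0.532, 0.22 , 0.098]), array([0.57 , 0.33 , 0.107]), 'yaw', -0.0674, 1796)
(array([0.6021, 0.2773, 0.1376]), array([0.586, 0.162, 0.132]), array([0.61, 0.4 , 0.14]), 'yaw', -0.0295, 5645)
```

Emit:
apply_moves:
  commands: [1.2, 0, -4, 0.02, 0.02, 0, 3, 0, 0, -5, 0, 0, 0, 3, 0, 0, -5, 0, 0, 0, 3, 0, 0, -5, 0, 0, 0, 3, 0, 0, 0, 0, 0, 0, 0.8, 0, 0, 0, 0, 0, 0, 0.8, 0, 0, 0, 0, 0, 0, 0.8]

```text
t: 8.93
tool_pos: [0.5429, 0.2755, 0.0884]
orientation: [-2.313, -2.123, -0.008]
force: [0.1, 2.1, -19.6]
opening: 0.0104
```

Emit:
apply_moves:
  commands: [-4.2, 0.34, 0, 0, 0, 0, 0.8, -4.2, 0.34, 0, 0, 0, 0, 0.8, -4.2, 0.34, 0, 0, 0, 0, 0.8, -4.0, 0.34, 0, 0, 0, 0, 0.8, -1.0, 0.1, 0, 0, 0, 0, 0.8]

```text
t: 9.55
tool_pos: [0.3729, 0.2893, 0.0912]
orientation: [2.308, 2.114, 0.036]
force: [50.2, -7.5, -32.3]
opening: 0.0109
```

Emit:
apply_moves:
  commands: [0, 0, 0, 0, 0, 0, 3, 0, 0, 0, 0, 0, 0, 3, 0, 0, 5, 0, 0, 0, 3, 0.5, 0, 5.5, 0, 0, 0, 3, 2, 0, 5.5, 0, 0, 0, 6, 4, 0, 5, 0, 0, 0, 6, 3, 0, 4, 0, 0, 0, 6]

```text
t: 10.42
tool_pos: [0.4683, 0.2908, 0.3547]
orientation: [2.303, 2.117, 0.054]
force: [0.9, 0.2, -0.0]
opening: 0.0551
```

```bash
python3 - <<'E'
from h import *
st()
for n in("top","scene","wrist"):
    p,d,m=shot(n,n+"3.png")
    spots(["cart_l1_mid","cart_s1_mid","drawer_handle","hood_handle"],n,m,k=4)
    if n=="wrist": np.save("w3.npy",cloud(d,m))
E
```

```text
10.43 [0.4683 0.2908 0.3547] [[0.08, 1.0, 0.03], [1.0, -0.08, 0.01], [0.02, 0.03, -1.0]] [ 0.9  0.2 -0. ] 0.0551 [ 0.46 -0.05  1.43 -0.    1.73  0.55]
top cart_l1_mid []
top cart_s1_mid [([0.723, 0.226, 0.142], 0.59)]
top drawer_handle [([0.37, 0.292, 0.101], 0.94), ([0.467, -0.308, 0.0], 0.51)]
top hood_handle [([0.684, -0.293, 0.248], 0.74), ([0.493, 0.191, 0.077], 0.57)]
scene cart_l1_mid [([0.504, 0.365, 0.074], 0.73), ([0.481, 0.007, 0.05], 0.7)]
scene cart_s1_mid []
scene drawer_handle [([0.376, 0.288, 0.098], 0.65)]
scene hood_handle [([0.688, -0.297, 0.248], 0.86), ([0.564, -0.3, 0.13], 0.49), ([0.791, -0.021, -0.002], 0.35)]
wrist cart_l1_mid [([0.504, 0.362, 0.071], 0.59), ([0.485, 0.279, -0.002], 0.33)]
wrist cart_s1_mid []
wrist drawer_handle [([0.372, 0.29, 0.101], 0.71)]
wrist hood_handle [([0.717, 0.224, 0.141], 0.19)]
```

View pics/wrist3.png

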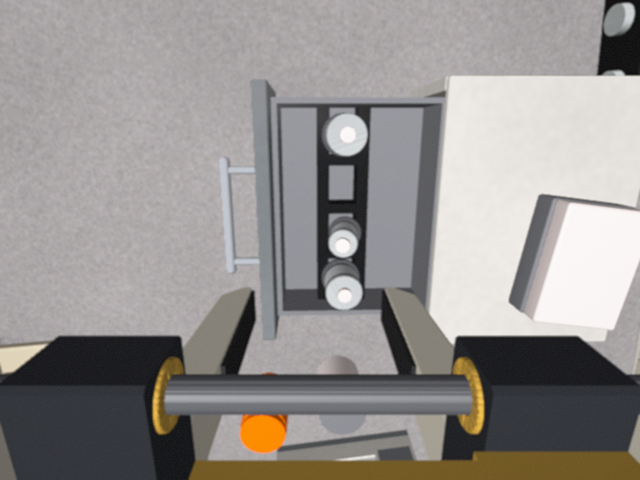

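```bash
python3 - <<'E'
from h import *
P=np.load("w3.npy"); im=cv2.imread("pics/wrist3.png")
for u,v in((347,134),(343,243),(345,292)):
    z=np.nanmedian(P[v-2:v+3,u-2:u+3],(0,1)); print("stub",z.round(4))
    S=sel(P,(z[0]-.035,z[0]+.035),(z[1]-.035,z[1]+.035),(z[2]-.012,z[2]-.004))
    T=sel(P,(z[0]-.02,z[0]+.02),(z[1]-.02,z[1]+.02),(z[2]-.003,z[2]+.01))
    print(" shoulder",S.min(0).round(4),S.max(0).round(4),((S.min(0)+S.max(0))/2).round(4),cv2.minEnclosingCircle(S[:,:2].astype(np.float32)))
    print(" stub",((T.min(0)+T.max(0))/2).round(4),(T.max(0)-T.min(0)).round(4))
E
```

```text
stub [0.5075 0.3641 0.1195]
 shoulder [0.4868 0.3429 0.1077] [0.5282 0.3845 0.1148] [0.5075 0.3637 0.1112] ((0.5074788928031921, 0.36353546380996704), 0.021129874512553215)
 stub [0.5074 0.3636 0.1192] [0.0151 0.0148 0.0044]
stub [0.4963 0.2511 0.1177]
 shoulder [0.4812 0.233  0.1057] [0.512  0.2643 0.1132] [0.4966 0.2487 0.1095] ((0.49662256240844727, 0.2485329508781433), 0.016214802861213684)
 stub [0.4952 0.2484 0.1172] [0.0155 0.0155 0.0051]
stub [0.4946 0.1948 0.1197]
 shoulder [0.4725 0.1696 0.1077] [0.5139 0.2121 0.1157] [0.4932 0.1909 0.1117] ((0.4935625493526459, 0.19082224369049072), 0.021383365616202354)
 stub [0.4932 0.1909 0.1193] [0.0157 0.0148 0.0043]
```

The wrist picture shows three cartridges in the drawer: a large one at (347,134), an empty slot at (342,183), a small one at (343,243) and a large one at (345,292).

Emit:
apply_moves:
  commands: [1.2, -5, -5, -0.01, 0.03, 0, 7, 1.3, -5, -5, 0, 0, 0, 7, 0, 0, -5, 0, 0, 0, 7, 0, 0, -4, 0, 0, 0, 7, 0, 0, 0, 0, 0, 0, 7]
  squeeze: 30

```text
t: 11.8
tool_pos: [0.489, 0.1984, 0.1676]
orientation: [-2.312, -2.127, -0.008]
force: [0.4, 0.0, 1.1]
opening: 0.0699
```

Emit:
apply_moves:
  commands: [0.45, -0.75, -4, 0, 0, 0, 7, 0, 0, -4, 0, 0, 0, 7, 0, 0, -1.2, 0, 0, 0, 7]

```text
t: 12.18
tool_pos: [0.4985, 0.1927, 0.0819]
orientation: [2.308, 2.125, 0.024]
force: [0.4, 0.1, 0.7]
opening: 0.0697
```

Emit:
apply_moves:
  commands: [-0.5, -0.2, -0.8, -0.01, 0.01, 0, 7, 0, 0, 0, 0, 0, 0, 3.5, 0, 0, 0, 0, 0, 0, 3.5, 0, 0, 0, 0, 0, 0, 3.5, 0, 0, 0, 0, 0, 0, 3.5]

```text
t: 12.8
tool_pos: [0.4969, 0.1922, 0.0801]
orientation: [2.304, 2.123, 0.011]
force: [-0.0, -0.8, -3.1]
opening: 0.042
```

```bash
python3 -c "
from h import *
st()"
```

```text
12.8 [0.4969 0.1922 0.0801] [[0.08, 1.0, 0.01], [1.0, -0.08, -0.0], [-0.0, 0.01, -1.0]] [-0.  -0.8 -3.1] 0.042 [ 0.28  0.05  1.83 -0.    1.25  0.36]
```

Emit:
apply_moves:
  commands: [0, 0, 4, 0, 0, 0, 3.5, 0, 0, 5.5, 0, 0, 0, 3.5, 0, 0, 5.5, 0, 0, 0, 3.5, 0, -2, 5.5, 0, 0, 0.02, 3.5, -0.4, -5.5, 4, 0, 0, 0.02, 3.5, -0.4, -5.5, 1, 0, 0, 0.02, 3.5, -0.4, -5.5, 0, 0, 0, 0.02, 3.5, -0.4, -5.5, 0, 0, 0, 0.02, 3.5]
  squeeze: 40

```text
t: 13.8
tool_pos: [0.476, -0.0476, 0.3371]
orientation: [2.183, 2.247, 0.004]
force: [1.6, -0.2, -2.5]
opening: 0.0414
```

Emit:
apply_moves:
  commands: [-0.4, -5.5, 0, 0, 0, 0.02, 3.5, -0.4, -5.5, 0, 0, 0, 0.02, 3.5, -0.4, -5.5, 0, 0, 0, 0.0, 3.5, -0.4, -5.5, 0, 0, 0, 0.0, 3.5, 0, -5.5, 0, 0, 0, 0.0, 3.5, 0, -5, 0, 0, 0, 0.0, 3.5, 0, -3, 0, 0, 0, 0.0, 3.5, 0, 0, 0, 0, 0, 0.0, 3.5]

```text
t: 14.8
tool_pos: [0.4544, -0.4176, 0.3335]
orientation: [2.145, 2.288, 0.005]
force: [0.5, 0.2, -3.0]
opening: 0.041
```

```bash
python3 - <<'E'
from h import *
st()
p,d,m=shot("wrist","w4.png"); np.save("w4.npy",cloud(d,m))
spots(["socket_l1","socket_s1","pan_top","block_l"],"wrist",m,k=4)
p,d,m=shot("top","top4.png")
spots(["socket_l1","socket_s1","pan_top","hood_handle","receiver_mid"],"top",m,k=4)
E
```

```text
14.8 [ 0.4544 -0.4176  0.3335] [[-0.06, 1.0, 0.01], [1.0, 0.06, -0.0], [-0.0, 0.01, -1.0]] [ 0.5  0.2 -3. ] 0.041 [-0.83  0.15  1.25  0.    1.73 -0.89]
wrist socket_l1 [([0.465, -0.386, 0.056], 0.89), ([0.467, -0.447, 0.052], 0.83)]
wrist socket_s1 [([0.461, -0.263, 0.055], 0.87), ([0.466, -0.324, 0.055], 0.62)]
wrist pan_top []
wrist block_l [([0.458, -0.295, 0.007], 0.95), ([0.468, -0.417, 0.007], 0.94)]
top socket_l1 [([0.472, -0.39, 0.057], 0.79), ([0.471, -0.447, 0.056], 0.6), ([0.509, 0.361, 0.075], 0.27)]
top socket_s1 [([0.46, -0.264, 0.059], 0.89), ([0.464, -0.322, 0.061], 0.86)]
top pan_top [([0.458, -0.18, 0.014], 0.94), ([0.468, -0.45, 0.053], 0.69)]
top hood_handle [([0.684, -0.293, 0.246], 0.83)]
top receiver_mid [([0.619, -0.007, 0.048], 0.8), ([0.38, -0.007, 0.05], 0.77), ([0.48, 0.008, 0.051], 0.63), ([0.793, -0.024, -0.002], 0.62)]
```

View pics/w4.png

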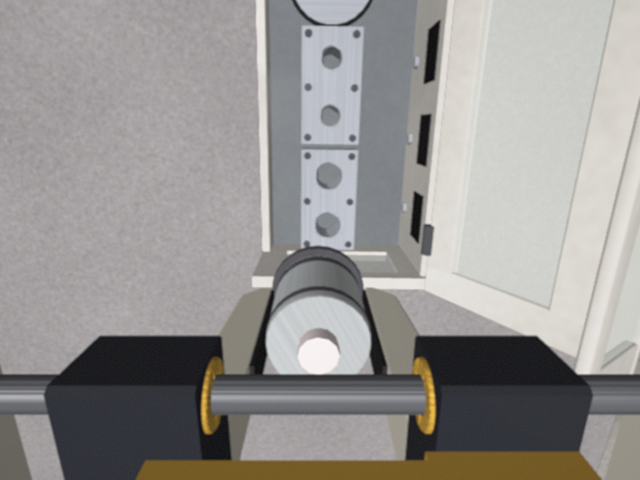

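```bash
cat >> h.py <<'E'
def ray(u,v,m,z):
    K=m["intrinsics"]; c=w([0,0,0],m); r=w([(u-K[0,2])/K[0,0],(v-K[1,2])/K[1,1],1],m)-c
    return c+r*(z-c[2])/r[2]
def rectify(p,m,c,z,s=.0004,n=200):
    # orthographic patch of plane z around c: col -> +x, row -> +y
    g=(np.arange(n)-n/2)*s; X,Y=np.meshgrid(c[0]+g,c[1]+g)
    Q=np.stack([X,Y,np.full_like(X,z)],-1)@m["R"].T+m["t"]; q=Q@m["intrinsics"].T
    return cv2.remap(p,(q[...,0]/q[...,2]).astype(np.float32),(q[...,1]/q[...,2]).astype(np.float32),cv2.INTER_LINEAR)
def disc(p,m,c,z,r,tol=.1,s=.0004,n=200):
    g=cv2.medianBlur(cv2.cvtColor(rectify(p,m,c,z,s,n),cv2.COLOR_BGR2GRAY),5)
    h=cv2.HoughCircles(g,cv2.HOUGH_GRADIENT,1.0,n,param1=60,param2=10,minRadius=int(r/s*(1-tol)),maxRadius=int(r/s*(1+tol))+1)
    if h is None: return None
    a=h[0,0]; return np.round([c[0]+(a[0]-n/2)*s,c[1]+(a[1]-n/2)*s,a[2]*s],4)
E
python3 - <<'E'
from h import *
m=camera_model("wrist"); p=cv2.imread("pics/w4.png"); P=np.load("w4.npy")
out=[]
for u,v,r in((331,58,.01065),(330,115,.01065),(329,175,.01465),(328,225,.01465)):
    c=ray(u,v,m,.057); dd=disc(p,m,c,.057,r,.2); print(c.round(4),dd); out.append(rectify(p,m,c,.057))
S=sel(P,(.43,.5),(-.48,-.22),(.045,.07)); print("blocktop",np.median(S,0).round(4),S.min(0).round(4),S.max(0).round(4))
z=np.nanmedian(P[348:356,315:323],(0,1)); print("stub depth",z.round(4))
c=ray(319,352,m,z[2]); print("stub",c.round(4),disc(p,m,c,z[2],.008,.2),disc(p,m,c,z[2]-.008,.021,.1))
out.append(rectify(p,m,c,z[2])); cv2.imwrite("pics/r4.png",np.hstack(out))
s=read_state(); print("tcp",s["tool_pos"])
E
```

```text
[ 0.4609 -0.2656  0.057 ] [ 0.4611 -0.265   0.0108]
[ 0.4642 -0.3224  0.057 ] [ 0.4644 -0.3234  0.0106]
[ 0.4681 -0.3875  0.057 ] [ 0.4679 -0.3873  0.0154]
[ 0.4714 -0.4465  0.057 ] [ 0.4708 -0.4467  0.0148]
blocktop [ 0.4641 -0.3378  0.0547] [ 0.43   -0.4783  0.0452] [ 0.4999 -0.2358  0.0582]
stub depth [ 0.4538 -0.4176  0.3734]
stub [ 0.4553 -0.4165  0.3734] [ 0.4543 -0.4187  0.0084] [ 0.4551 -0.4179  0.0208]
tcp [ 0.45564423 -0.4152902   0.33533969]
```

View pics/r4.png

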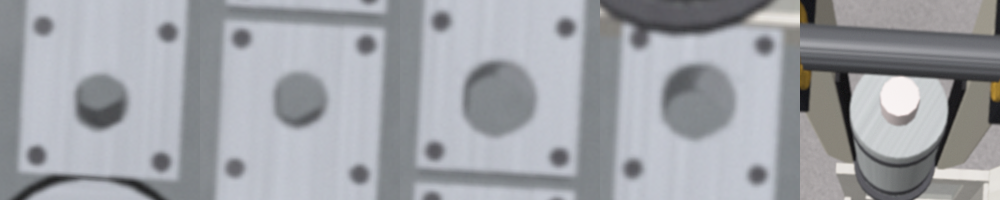

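```bash
cat >> h.py <<'E'
def meas(f,held=None,big=True):
    p,d,m=shot("wrist",f); P=cloud(d,m)
    s=read_state(); t=s["tool_pos"]; print("tcp",np.round(t,4),"z",Ro.from_rotvec(s["orientation"]).as_matrix()[:,2].round(3),"t",s["t"])
    for c,r in(((.461,-.265),.01065),((.464,-.323),.01065),((.468,-.3875),.01465),((.471,-.4467),.01465)): print(disc(p,m,c,.057,r,.15))
    if held:
        zt=t[2]+held[1]
        print("stub",disc(p,m,t,zt,.008,.2,n=120),"shoulder",disc(p,m,t,zt-.008,held[0],.1))
    return p,d,m,P
E
python3 - <<'E'
from h import *
p,d,m,P=meas("w5.png",(.021,.038))
S=sel(P,(.44,.47),(-.44,-.40),(.34,.40)); print(np.percentile(S[:,2],[50,95]))
E
```

```text
tcp [ 0.4556 -0.4154  0.3352] z [ 0.008 -0.003 -1.   ] t 15.4
[ 0.46   -0.2672  0.0107]
[ 0.4626 -0.3248  0.011 ]
[ 0.4654 -0.3901  0.0153]
[ 0.4684 -0.4477  0.0152]
stub [ 0.4554 -0.4188  0.0075] shoulder [ 0.455  -0.4184  0.0212]
[0.36735157 0.37550666]
```

Emit:
apply_moves:
  commands: [0.7, -1.5, -4, 0, 0.008, 0, 3.5, 0.6, -1.4, -4.5, 0, 0, 0, 3.5, 0, 0, -4.5, 0, 0, 0, 3.5, 0, 0, -3.5, 0, 0, 0, 3.5, 0, 0, 0, 0, 0, 0, 3.5]

```text
t: 16.02
tool_pos: [0.4691, -0.4446, 0.1676]
orientation: [2.14, 2.292, -0.004]
force: [-0.5, -0.5, -2.0]
opening: 0.0415
```

```bash
python3 - <<'E'
from h import *
p,d,m,P=meas("w6.png",(.021,.039))
E
```

```text
tcp [ 0.47   -0.4456  0.1702] z [ 0.005 -0.008 -1.   ] t 16.075
None
[ 0.4626 -0.3252  0.0108]
[ 0.4658 -0.3893  0.0151]
[ 0.468  -0.4481  0.0156]
stub [ 0.4678 -0.4454  0.0084] shoulder [ 0.469  -0.4438  0.0212]
```

Emit:
apply_moves:
  commands: [-0.15, -0.1, -2.5, 0, 0.005, 0, 3.5, 0, 0, -2.2, 0, 0, 0, 3.5, 0, 0, -0.8, 0, 0, 0, 3.5, 0, 0, 0, 0, 0, 0, 3.5]

```text
t: 16.58
tool_pos: [0.472, -0.4501, 0.1227]
orientation: [2.131, 2.283, -0.011]
force: [-0.8, 0.9, -1.4]
opening: 0.0415
```

Emit:
apply_moves:
  commands: [-0.33, 0.37, 0, 0, 0, 0, 3.5, 0, 0, 0, 0, 0, 0, 3.5]

```text
t: 16.82
tool_pos: [0.4693, -0.447, 0.1249]
orientation: [2.129, 2.282, -0.011]
force: [0.1, 0.3, -3.4]
opening: 0.0415
```

```bash
python3 - <<'E'
from h import *
st()
p,d,m,P=meas("w7.png",(.021,.039))
st()
E
```

```text
16.82 [ 0.4693 -0.447   0.1249] [[-0.07, 1.0, 0.01], [1.0, 0.07, -0.02], [-0.02, 0.01, -1.0]] [ 0.1  0.3 -3.4] 0.0415 [-0.84  0.3   1.47 -0.01  1.35 -0.9 ]
tcp [ 0.4695 -0.4472  0.125 ] z [ 0.01 -0.02 -1.  ] t 16.875
None
[ 0.463  -0.3256  0.0108]
[ 0.4658 -0.3901  0.015 ]
[ 0.4676 -0.4469  0.0146]
stub [ 0.4681 -0.4486  0.0084] shoulder [ 0.4689 -0.4466  0.0212]
16.88 [ 0.4695 -0.4472  0.125 ] [[-0.07, 1.0, 0.01], [1.0, 0.07, -0.02], [-0.02, 0.01, -1.0]] [ 0.4 -0.1 -2.2] 0.0415 [-0.84  0.3   1.47 -0.01  1.35 -0.9 ]
```

Emit:
apply_moves:
  commands: [-0.1, 0.0, -0.6, 0.02, 0.01, 0, 3.5, -0.05, 0.08, -0.7, 0.01, 0.005, 0, 3.5, -0.05, 0.08, -0.7, 0, 0, 0, 3.5, 0, 0, 0, 0, 0, 0, 3.5]

```text
t: 17.38
tool_pos: [0.4686, -0.4461, 0.1044]
orientation: [-2.137, -2.29, -0.01]
force: [2.1, 0.3, -4.0]
opening: 0.0418
```

```bash
python3 - <<'E'
from h import *
st()
E
```

```text
17.38 [ 0.4686 -0.4461  0.1044] [[-0.07, 1.0, -0.0], [1.0, 0.07, 0.01], [0.01, -0.0, -1.0]] [ 2.1  0.3 -4. ] 0.0418 [-0.84  0.34  1.46  0.01  1.35 -0.91]
```

Emit:
apply_moves:
  commands: [-0.05, -0.05, -0.7, -0.006, 0, 0, 3.5, -0.05, 0.04, -0.8, 0, 0, 0, 3.5, -0.05, 0.04, -0.8, 0, 0, 0, 3.5, 0, 0, 0, 0, 0, 0, 3.5]

```text
t: 17.88
tool_pos: [0.4696, -0.4463, 0.0815]
orientation: [2.142, 2.297, 0.004]
force: [2.9, -1.8, -5.5]
opening: 0.0417
```

Emit:
apply_moves:
  commands: [-0.03, 0, -0.4, 0, 0, 0, 3.5, -0.03, 0, -0.4, 0, 0, 0, 3.5, 0, 0, 0, 0, 0, 0, 3.5]

```text
t: 18.25
tool_pos: [0.4695, -0.4465, 0.0791]
orientation: [2.141, 2.297, 0.004]
force: [4.4, -0.6, -11.1]
opening: 0.0412
```

```bash
python3 - <<'E'
from h import *
st()
p,d,m,P=meas("w8.png",(.021,.039))
S=sel(P,(.44,.49),(-.47,-.42),(.09,.14)); print(np.percentile(S[:,2],[50,80,95,99]))
S=sel(P,(.44,.49),(-.40,-.38),(.04,.07)); print(np.median(S[:,2]))
st()
E
```

```text
18.25 [ 0.4695 -0.4465  0.0791] [[-0.07, 1.0, 0.0], [1.0, 0.07, 0.0], [0.0, 0.0, -1.0]] [  4.4  -0.6 -11.1] 0.0412 [-0.84  0.36  1.49  0.    1.3  -0.91]
tcp [ 0.4695 -0.4466  0.079 ] z [ 0.003  0.    -1.   ] t 18.3
None
[ 0.4626 -0.3248  0.0113]
[ 0.4666 -0.3901  0.0144]
[ 0.4732 -0.4421  0.0165]
stub [ 0.4693 -0.4488  0.008 ] shoulder [ 0.4693 -0.4488  0.0208]
[0.11100026 0.11856838 0.13104915 0.13758976]
0.0545757638103649
18.3 [ 0.4695 -0.4466  0.079 ] [[-0.07, 1.0, 0.0], [1.0, 0.07, 0.0], [-0.0, 0.0, -1.0]] [-0.2  3.4  5. ] 0.0415 [-0.84  0.36  1.49  0.    1.3  -0.91]
```

View pics/w8.png

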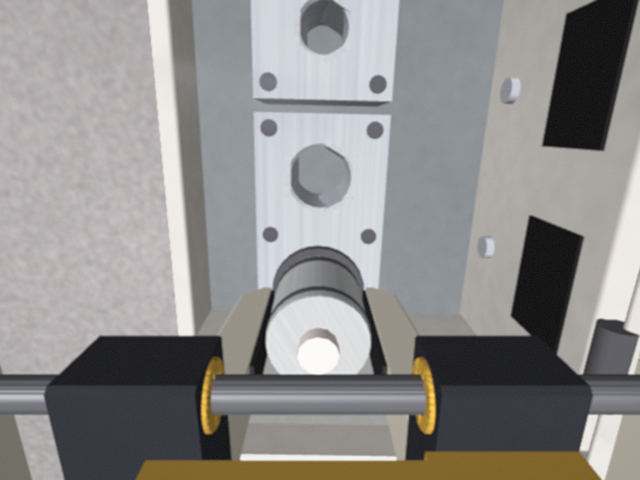

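Emit:
apply_moves:
  commands: [0, 0, -0.6, 0, 0, 0, 3.5, 0, 0, -0.8, 0, 0, 0, 3.5]
  squeeze: 60

```text
t: 18.55
tool_pos: [0.4698, -0.4473, 0.0786]
orientation: [2.139, 2.296, 0.002]
force: [-23.6, 28.9, 66.7]
opening: 0.0409
```

```bash
python3 - <<'E'
from h import *
st()
p,d,m=shot("wrist","w9.png")
st()
E
```

```text
18.55 [ 0.4698 -0.4473  0.0786] [[-0.07, 1.0, 0.0], [1.0, 0.07, -0.0], [-0.0, 0.0, -1.0]] [-23.6  28.9  66.7] 0.0409 [-0.84  0.36  1.49  0.    1.3  -0.91]
18.6 [ 0.4698 -0.4473  0.0786] [[-0.07, 1.0, 0.0], [1.0, 0.07, -0.0], [-0.0, 0.0, -1.0]] [-19.2  25.2  56.2] 0.0413 [-0.84  0.36  1.49  0.    1.3  -0.91]
```

Emit:
apply_moves:
  commands: [0, 0, 0, 0, 0, 0, 3.5, 0, 0, 0, 0, 0, 0, 7, 0, 0, 0, 0, 0, 0, 7, 0, 0, 4, 0, 0, 0, 7, 0, 0, 5, 0, 0, 0, 7, -0.6, 3, 5, 0, 0, 0, 7, -0.6, 3, 5, 0, 0, 0, 7, 0, 0, 0, 0, 0, 0, 7]

```text
t: 19.6
tool_pos: [0.4524, -0.3852, 0.2691]
orientation: [-2.141, -2.292, 0.003]
force: [-1.0, 1.1, 0.2]
opening: 0.07
```

```bash
cat >> h.py <<'E'
def seat(p,m,P,c,r):
    T=sel(P,(c[0]-.03,c[0]+.03),(c[1]-.03,c[1]+.03),(.10,.135))
    B=sel(P,(c[0]-.028,c[0]+.028),(c[1]+.03,c[1]+.05),(.045,.065))
    t=np.percentile(T[:,2],99); a=T[T[:,2]>t-.004]; s=T[(T[:,2]<t-.005)&(T[:,2]>t-.011)]
    print("stub z",t.round(4),"n",len(a),"xy",a.mean(0).round(4),"shoulder",np.median(s[:,2]).round(4),((s.max(0)+s.min(0))/2).round(4)[:2],(s.max(0)-s.min(0)).round(4)[:2],"block",np.median(B[:,2]).round(4),"stub circ",disc(p,m,c,.113+.008-.008,.008,.2,n=120),disc(p,m,c,.113,r,.1))
E
python3 - <<'E'
from h import *
p,d,m,P=meas("w10.png"); st()
seat(p,m,P,(.468,-.4475),.021)
E
```

```text
tcp [ 0.4516 -0.3852  0.266 ] z [-0.008  0.005 -1.   ] t 19.65
[ 0.4596 -0.2668  0.0112]
[ 0.4626 -0.324   0.0113]
[ 0.4662 -0.3897  0.0148]
[ 0.4656 -0.4513  0.017 ]
19.65 [ 0.4516 -0.3852  0.266 ] [[-0.07, 1.0, -0.01], [1.0, 0.07, 0.0], [0.01, -0.01, -1.0]] [ 0.3 -0.1 -0.6] 0.0701 [-0.79  0.11  1.43 -0.    1.62 -0.86]
stub z 0.1205 n 237 xy [ 0.4685 -0.4478  0.1194] shoulder 0.1115 [ 0.4683 -0.4484] [0.0409 0.0413] block 0.0548 stub circ [ 0.469  -0.4521  0.0084] [ 0.4658 -0.4273  0.0203]
```

View pics/w10.png

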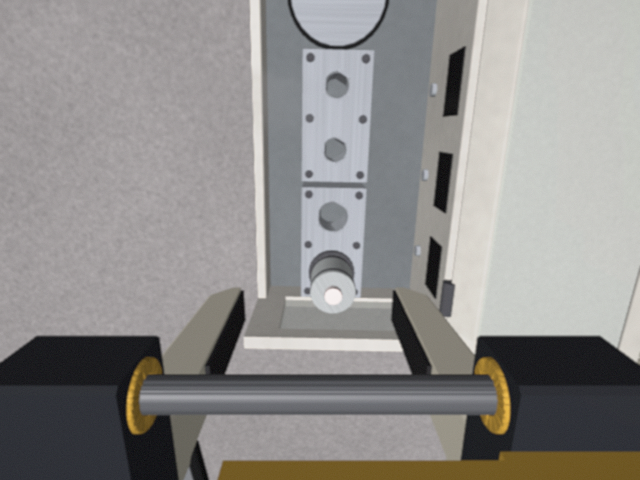

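Emit:
apply_moves:
  commands: [0, 5, 1, 0, 0, 0, 7, 0, 6, 0.5, 0, 0, -0.02, 7, 0, 6, 0, 0, 0, -0.02, 7, 0, 6, 0, 0, 0, -0.02, 7, 0, 6, 0, 0, 0, -0.02, 7, 0.5, 6, 0, 0, 0, -0.02, 7, 0.5, 6, 0, 0, 0, -0.02, 7, 0.5, 6, 0, 0, 0, -0.02, 7]
  squeeze: 30

```text
t: 20.65
tool_pos: [0.4598, 0.0915, 0.2624]
orientation: [-2.297, -2.098, 0.021]
force: [1.4, -0.4, -0.4]
opening: 0.0697
```

Emit:
apply_moves:
  commands: [0.5, 5, 0, 0, 0, -0.02, 7, 0.5, 5, 0, 0, 0, 0, 7, 0.5, 5, 0, 0, 0, 0, 7, 0, 0, 0, 0, 0, 0, 7]

```text
t: 21.15
tool_pos: [0.4726, 0.2476, 0.2523]
orientation: [-2.313, -2.073, 0.041]
force: [-0.2, -0.0, 0.4]
opening: 0.0699
```

```bash
cat >> h.py <<'E'
def carts():
    s=read_state();p,d,m=shot("wrist","wc%d.png"%(s["t"]*100)); P=cloud(d,m); st()
    for c,r in(((.4964,.2486),.016),((.5075,.3636),.021)):
        S=sel(P,(c[0]-.03,c[0]+.03),(c[1]-.028,c[1]+.028),(.10,.116)); T=sel(P,(c[0]-.025,c[0]+.025),(c[1]-.025,c[1]+.025),(.116,.14))
        print(((S.max(0)+S.min(0))/2).round(4),(S.max(0)-S.min(0)).round(4),"stub",((T.max(0)+T.min(0))/2).round(4) if len(T) else 0)
    st()
E
python3 -c "
from h import *
carts()"
```

```text
21.2 [0.4726 0.246  0.2521] [[0.11, 0.99, -0.04], [0.99, -0.11, 0.01], [0.0, -0.04, -1.0]] [-0.2 -0.6 -0.8] 0.0699 [ 0.37 -0.03  1.59  0.02  1.62  0.48]
[0.4968 0.2487 0.1082] [0.0326 0.0317 0.0154] stub [0.495  0.2488 0.1179]
[0.5076 0.3634 0.109 ] [0.0416 0.0418 0.0138] stub [0.5077 0.3635 0.1191]
21.2 [0.4726 0.246  0.2521] [[0.11, 0.99, -0.04], [0.99, -0.11, 0.01], [0.0, -0.04, -1.0]] [-0.2 -0.6 -0.8] 0.0699 [ 0.37 -0.03  1.59  0.02  1.62  0.48]
```

Emit:
apply_moves:
  commands: [1.2, 0.1, -3, -0.01, -0.03, 0.03, 7, 1.0, 0.1, -4, 0, -0.01, 0, 7, 0, 0, -3.5, 0, 0, 0, 7, 0, 0, 0, 0, 0, 0, 7]

```text
t: 21.7
tool_pos: [0.4947, 0.2412, 0.1401]
orientation: [2.312, 2.125, -0.018]
force: [-0.5, -0.3, 0.8]
opening: 0.0701
```

```bash
python3 -c "
from h import *
st()"
```

```text
21.7 [0.4947 0.2412 0.1401] [[0.08, 1.0, -0.01], [1.0, -0.08, -0.01], [-0.01, -0.01, -1.0]] [-0.5 -0.3  0.8] 0.0701 [ 0.36  0.06  1.71 -0.01  1.38  0.45]
```

Emit:
apply_moves:
  commands: [0.1, 0.7, -2, 0.01, -0.01, 0, 7, 0, 0.2, -2, 0, 0, 0, 7, 0, 0, -1.5, 0, 0, 0, 7, 0, 0, 0, 0, 0, 0, 7]

```text
t: 22.2
tool_pos: [0.4984, 0.2477, 0.0867]
orientation: [2.315, 2.12, 0.009]
force: [-0.5, -0.4, -0.2]
opening: 0.0702
```

Emit:
apply_moves:
  commands: [-0.2, 0.15, -0.6, 0, 0.005, 0, 7, 0, 0, -0.3, 0, 0, 0, 7, 0, 0, 0, 0, 0, 0, 2.5, 0, 0, 0, 0, 0, 0, 2.5, 0, 0, 0, 0, 0, 0, 2.5, 0, 0, 0, 0, 0, 0, 2.5]

```text
t: 22.95
tool_pos: [0.4986, 0.25, 0.08]
orientation: [2.315, 2.121, 0.01]
force: [8.0, -1.8, -6.1]
opening: 0.0346
```

```bash
python3 -c "
from h import *
st()"
```

```text
22.95 [0.4986 0.25   0.08  ] [[0.09, 1.0, 0.01], [1.0, -0.09, 0.0], [0.0, 0.01, -1.0]] [ 8.  -1.8 -6.1] 0.0346 [0.37 0.12 1.76 0.   1.26 0.46]
```

Emit:
apply_moves:
  commands: [0, 0, 4, 0, 0, 0, 2.5, 0, 0, 5.5, 0, 0, 0, 2.5, 0, 0, 5.5, 0, 0, 0, 2.5, 0, -2, 5.5, 0, 0, 0.02, 2.5, -0.4, -5.5, 3, 0, 0, 0.02, 2.5, -0.4, -5.5, 0, 0, 0, 0.02, 2.5, -0.4, -5.5, 0, 0, 0, 0.02, 2.5, -0.4, -5.5, 0, 0, 0, 0.02, 2.5]
  squeeze: 40

```text
t: 23.95
tool_pos: [0.4773, 0.0053, 0.3181]
orientation: [2.195, 2.246, -0.001]
force: [1.0, -0.2, -3.0]
opening: 0.0315
```

Emit:
apply_moves:
  commands: [-0.4, -5.5, 0, 0, 0, 0.02, 2.5, -0.2, -5.5, 0, 0, 0, 0.02, 2.5, -0.2, -5.5, 0, 0, 0, 0.0, 2.5, -0.2, -5.5, 0, 0, 0, 0.0, 2.5, 0, -5, 0, 0, 0, 0.0, 2.5, 0, -2, 0, 0, 0, 0.0, 2.5, 0, 0, 0, 0, 0, 0.0, 2.5]

```text
t: 24.82
tool_pos: [0.4625, -0.2962, 0.3143]
orientation: [-2.151, -2.283, 0.002]
force: [0.1, -0.0, -3.0]
opening: 0.0318
```

```bash
python3 - <<'E'
from h import *
st()
p,d,m,P=meas("w11.png",(.016,.039))
st()
E
```

```text
24.82 [ 0.4625 -0.2962  0.3143] [[-0.06, 1.0, -0.0], [1.0, 0.06, 0.0], [0.0, -0.0, -1.0]] [ 0.1 -0.  -3. ] 0.0318 [-0.66 -0.02  1.47 -0.    1.69 -0.72]
tcp [ 0.4626 -0.2954  0.3144] z [-0.004  0.002 -1.   ] t 24.875
[ 0.4596 -0.266   0.0109]
[ 0.4634 -0.3244  0.0104]
[ 0.4822 -0.3885  0.017 ]
[ 0.492  -0.4241  0.016 ]
stub [ 0.4624 -0.2944  0.0074] shoulder [ 0.462  -0.294   0.0151]
24.88 [ 0.4626 -0.2954  0.3144] [[-0.06, 1.0, -0.0], [1.0, 0.06, 0.0], [0.0, -0.0, -1.0]] [-0.2 -0.1 -3.4] 0.0313 [-0.66 -0.02  1.47 -0.    1.69 -0.72]
```

Emit:
apply_moves:
  commands: [0, -1.5, -4, 0, 0, 0, 2.5, 0, -1.2, -4.5, 0, 0, 0, 2.5, 0, 0, -4.5, 0, 0, 0, 2.5, 0, 0, -3.0, 0, 0, 0, 2.5, 0, 0, 0, 0, 0, 0, 2.5]

```text
t: 25.5
tool_pos: [0.4651, -0.3144, 0.1521]
orientation: [-2.142, -2.295, -0.003]
force: [-0.2, 0.0, -3.3]
opening: 0.0314
```

```bash
python3 - <<'E'
from h import *
st()
p,d,m,P=meas("w12.png",(.016,.039))
st()
E
```

```text
25.5 [ 0.4651 -0.3144  0.1521] [[-0.07, 1.0, -0.0], [1.0, 0.07, 0.0], [0.0, -0.0, -1.0]] [-0.2  0.  -3.3] 0.0314 [-0.69  0.07  1.68  0.    1.4  -0.76]
tcp [ 0.466  -0.3151  0.154 ] z [ 0.002  0.002 -1.   ] t 25.55
[ 0.46   -0.266   0.0108]
[ 0.4558 -0.342   0.0117]
[ 0.471  -0.3949  0.0151]
[ 0.4752 -0.4853  0.0161]
stub [ 0.4646 -0.3113  0.0075] shoulder [ 0.465  -0.3145  0.0178]
25.55 [ 0.466  -0.3151  0.154 ] [[-0.07, 1.0, 0.0], [1.0, 0.07, 0.0], [0.0, 0.0, -1.0]] [-0.6 -0.4 -2.7] 0.0314 [-0.69  0.07  1.67  0.    1.4  -0.76]
```

Emit:
apply_moves:
  commands: [-0.2, -0.9, -1, 0, 0, 0, 2.5, -0.1, -0.1, -1.2, 0, 0, 0, 2.5, -0.1, 0, -0.5, 0, 0, 0, 2.5, 0, 0, 0, 0, 0, 0, 2.5]

```text
t: 26.05
tool_pos: [0.4645, -0.3269, 0.1306]
orientation: [2.137, 2.292, 0.004]
force: [-0.5, 0.2, -2.9]
opening: 0.0313
```

```bash
python3 - <<'E'
from h import *
st()
E
```

```text
26.05 [ 0.4645 -0.3269  0.1306] [[-0.07, 1.0, 0.01], [1.0, 0.07, -0.0], [-0.0, 0.01, -1.0]] [-0.5  0.2 -2.9] 0.0313 [-0.71  0.09  1.69  0.    1.35 -0.78]
```

Emit:
apply_moves:
  commands: [-0.15, 0.25, -0.8, 0, 0.008, 0, 2.5, -0.08, 0.08, -0.9, 0, 0, 0, 2.5, -0.08, 0.06, -0.5, 0, 0, 0, 2.5, 0, 0, 0, 0, 0, 0, 2.5]

```text
t: 26.55
tool_pos: [0.4636, -0.3238, 0.1098]
orientation: [2.137, 2.293, -0.003]
force: [1.5, 0.0, -3.6]
opening: 0.0311
```

```bash
python3 - <<'E'
from h import *
st()
E
```

```text
26.55 [ 0.4636 -0.3238  0.1098] [[-0.07, 1.0, 0.0], [1.0, 0.07, -0.01], [-0.01, 0.0, -1.0]] [ 1.5  0.  -3.6] 0.0311 [-0.7   0.11  1.72 -0.    1.31 -0.77]
```

Emit:
apply_moves:
  commands: [-0.1, -0.1, -0.7, 0.005, 0, 0, 2.5, -0.06, 0.05, -0.7, 0, 0, 0, 2.5, -0.05, 0.05, -0.5, 0, 0, 0, 2.5, 0, 0, 0, 0, 0, 0, 2.5]

```text
t: 27.05
tool_pos: [0.4641, -0.3239, 0.0908]
orientation: [2.135, 2.292, 0.009]
force: [4.3, 1.2, -3.2]
opening: 0.0318
```

Emit:
apply_moves:
  commands: [-0.1, -0.05, -0.6, -0.003, -0.01, 0, 2.5, -0.05, 0, -0.6, 0, 0, 0, 2.5, 0, 0, -0.5, 0, 0, 0, 2.5]
  squeeze: 60

```text
t: 27.42
tool_pos: [0.4638, -0.3245, 0.0842]
orientation: [2.126, 2.285, 0.018]
force: [-17.7, 17.9, 48.3]
opening: 0.0314
```

```bash
python3 - <<'E'
from h import *
st();shot("wrist","w13.png"); st()
E
```

```text
27.43 [ 0.4638 -0.3245  0.0842] [[-0.07, 1.0, 0.02], [1.0, 0.07, -0.01], [-0.01, 0.02, -1.0]] [-17.7  17.9  48.3] 0.0314 [-0.71  0.12  1.75  0.01  1.25 -0.78]
27.48 [ 0.4638 -0.3245  0.0843] [[-0.07, 1.0, 0.02], [1.0, 0.07, -0.01], [-0.01, 0.02, -1.0]] [-15.4  16.9  45.6] 0.0315 [-0.71  0.12  1.75  0.01  1.25 -0.78]
```

Emit:
apply_moves:
  commands: [0, 0, 0, 0, 0, 0, 2.5, 0, 0, 0, 0, 0, 0, 6, 0, 0, 0, 0, 0, 0, 6, 0, 0, 4, 0, 0, 0, 6, 0, 0, 5, 0, 0, 0, 6, -0.3, 3, 5, -0.01, 0.01, 0, 6, -0.3, 3, 5, 0, 0, 0, 6, 0, 0, 0, 0, 0, 0, 7]

```text
t: 28.48
tool_pos: [0.4513, -0.2625, 0.2748]
orientation: [2.137, 2.289, -0.011]
force: [1.1, -0.7, 0.1]
opening: 0.0658
```

```bash
python3 - <<'E'
from h import *
p,d,m,P=meas("w14.png"); st()
seat(p,m,P,(.4628,-.3247),.016)
seat(p,m,P,(.468,-.4475),.021)
E
```

```text
tcp [ 0.4504 -0.2626  0.272 ] z [-0.    -0.011 -1.   ] t 28.525
[ 0.4596 -0.266   0.0113]
[ 0.4658 -0.3524  0.009 ]
[ 0.4666 -0.3885  0.0151]
[ 0.4652 -0.4557  0.0161]
28.52 [ 0.4504 -0.2626  0.272 ] [[-0.07, 1.0, -0.0], [1.0, 0.07, -0.01], [-0.01, -0.0, -1.0]] [ 0.5 -0.7 -0.3] 0.0684 [-0.62 -0.1   1.63 -0.01  1.61 -0.69]
stub z 0.1201 n 227 xy [ 0.4621 -0.324   0.1189] shoulder 0.1109 [ 0.4625 -0.3243] [0.0311 0.0316] block 0.0547 stub circ [ 0.4626 -0.3281  0.0082] [ 0.4606 -0.3037  0.0169]
  return _methods._mean(a, axis=axis, dtype=dtype,
  ret = ret.dtype.type(ret / rcount)
Traceback (most recent call last):
  File "h.py", line 52, in seat
    print("stub z",t.round(4),"n",len(a),"xy",a.mean(0).round(4),"shoulder",np.median(s[:,2]).round(4),((s.max(0)+s.min(0))/2).round(4)[:2],(s.max(0)-s.min(0)).round(4)[:2],"block",np.median(B[:,2]).round(4),"stub circ",disc(p,m,c,.113+.008-.008,.008,.2,n=120),disc(p,m,c,.113,r,.1))
                                                                                                         ~~~~~^^^
ValueError: zero-size array to reduction operation maximum which has no identity
```

View pics/w14.png

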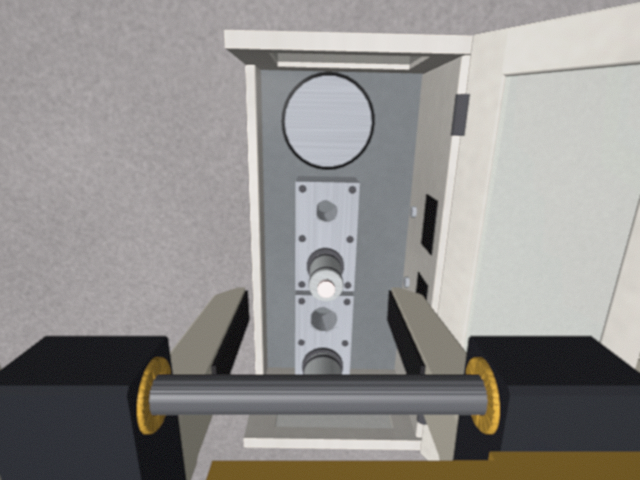

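Emit:
apply_moves:
  commands: [0, 5, 1, 0, 0, 0, 7, 0.2, 6, 0.5, 0, 0, -0.02, 7, 0.4, 6, 0, 0, 0, -0.02, 7, 0.4, 6, 0, 0, 0, -0.02, 7, 0.4, 6, 0, 0, 0, -0.02, 7, 0.5, 6, 0, 0, 0, -0.02, 7, 0.5, 6, 0, 0, 0, -0.01, 7, 0.5, 6, 0, 0, 0, 0, 7]
  squeeze: 30

```text
t: 29.52
tool_pos: [0.4733, 0.2124, 0.269]
orientation: [-2.281, -2.147, 0.041]
force: [0.4, 0.3, 0.1]
opening: 0.0695
```

Emit:
apply_moves:
  commands: [1, 5.5, -1, 0, 0, 0, 7, 1, 5, -1, 0, 0, 0, 7, 1, 4.5, -1, 0, 0, 0, 7, 0, 0, 0, 0, 0, 0, 7]

```text
t: 30.02
tool_pos: [0.5014, 0.3672, 0.2256]
orientation: [-2.277, -2.148, 0.065]
force: [-0.1, -0.2, -0.5]
opening: 0.07
```

```bash
python3 -c "
from h import *
carts()
m=camera_model('wrist')"
```

```text
30.07 [0.5016 0.3658 0.2263] [[0.06, 1.0, -0.04], [1.0, -0.06, -0.02], [-0.02, -0.04, -1.0]] [ 0.2 -0.2 -0.8] 0.0698 [0.55 0.23 1.37 0.   1.59 0.61]Traceback (most recent call last):
  File "<string>", line 3, in <module>
    carts()
    ~~~~~^^
  File "h.py", line 57, in carts
    print(((S.max(0)+S.min(0))/2).round(4),(S.max(0)-S.min(0)).round(4),"stub",((T.max(0)+T.min(0))/2).round(4) if len(T) else 0)
            ~~~~~^^^
    return umr_maximum(a, axis, None, out, keepdims, initial, where)
ValueError: zero-size array to reduction operation maximum which has no identity
```

Emit:
apply_moves:
  commands: [0.4, -0.2, -3, 0.02, -0.04, -0.02, 7, 0, 0, -3.5, 0, 0, 0, 7, 0, 0, -2.5, 0, 0, 0, 7, 0, 0, 0, 0, 0, 0, 7]

```text
t: 30.58
tool_pos: [0.5064, 0.3569, 0.1316]
orientation: [2.31, 2.122, -0.002]
force: [-1.6, 0.7, 0.4]
opening: 0.0702
```

```bash
python3 -c "
from h import *
st()"
```

```text
30.57 [0.5064 0.3569 0.1316] [[0.08, 1.0, 0.0], [1.0, -0.08, -0.0], [-0.0, 0.0, -1.0]] [-1.6  0.7  0.4] 0.0702 [ 0.53  0.24  1.53 -0.    1.38  0.62]
```

Now down to z 0.08 with y +0.66 cm.

Emit:
apply_moves:
  commands: [0, 0.6, -1.5, 0, 0, 0, 7, -0.1, 0.1, -2, 0, 0, 0, 7, -0.1, 0, -1.2, 0, 0, 0, 7, 0, 0, 0, 0, 0, 0, 7]

```text
t: 31.08
tool_pos: [0.5058, 0.3636, 0.084]
orientation: [2.311, 2.12, 0.002]
force: [0.1, 0.3, 0.6]
opening: 0.0701
```

Emit:
apply_moves:
  commands: [0.2, 0, -0.5, 0, 0, 0, 7, 0, 0, 0, 0, 0, 0, 3.5, 0, 0, 0, 0, 0, 0, 3.5, 0, 0, 0, 0, 0, 0, 3.5, 0, 0, 0, 0, 0, 0, 3.5, 0, 0, 0, 0, 0, 0, 3.5]

```text
t: 31.82
tool_pos: [0.5091, 0.3644, 0.0806]
orientation: [2.31, 2.12, 0.007]
force: [0.7, 0.7, -1.2]
opening: 0.0418
```

Emit:
apply_moves:
  commands: [0, 0, 4, 0, 0, 0, 3.5, 0, 0, 5.5, 0, 0, 0, 3.5, 0, 0, 5.5, 0, 0, 0, 3.5, 0, -3, 5.5, 0, 0, 0.02, 3.5, -0.4, -5.5, 3, 0, 0, 0.02, 3.5, -0.4, -5.5, 0, 0, 0, 0.02, 3.5, -0.4, -5.5, 0, 0, 0, 0.02, 3.5, -0.4, -5.5, 0, 0, 0, 0.02, 3.5]
  squeeze: 40

```text
t: 32.83
tool_pos: [0.4885, 0.1089, 0.318]
orientation: [2.19, 2.242, -0.001]
force: [1.1, 0.1, -3.3]
opening: 0.0414
```

Emit:
apply_moves:
  commands: [-0.4, -5.5, 0, 0, 0, 0.02, 3.5, -0.3, -5.5, 0, 0, 0, 0.02, 3.5, -0.2, -5.5, 0, 0, 0, 0.0, 3.5, -0.2, -5.5, 0, 0, 0, 0.0, 3.5, 0, -5.5, 0, 0, 0, 0.0, 3.5, 0, -5.5, 0, 0, 0, 0.0, 3.5, 0, -5.5, 0, 0, 0, 0.0, 3.5, 0, -5, 0, 0, 0, 0.0, 3.5]

```text
t: 33.83
tool_pos: [0.4729, -0.3401, 0.3163]
orientation: [2.143, 2.287, -0.0]
force: [0.9, 0.1, -2.4]
opening: 0.0412
```

Emit:
apply_moves:
  commands: [0, -3, 0, 0, 0, 0.0, 3.5, 0, 0, 0, 0, 0, 0.0, 3.5]

```text
t: 34.08
tool_pos: [0.471, -0.3742, 0.3141]
orientation: [2.15, 2.284, -0.001]
force: [-0.1, 0.8, -1.8]
opening: 0.041
```

```bash
python3 - <<'E'
from h import *
st()
p,d,m,P=meas("w15.png",(.021,.039))
st()
E
```

```text
34.08 [ 0.471  -0.3742  0.3141] [[-0.06, 1.0, 0.0], [1.0, 0.06, -0.0], [-0.0, 0.0, -1.0]] [-0.1  0.8 -1.8] 0.041 [-0.76  0.11  1.34 -0.    1.69 -0.82]
tcp [ 0.4713 -0.3731  0.3142] z [ 0.003 -0.003 -1.   ] t 34.125
[ 0.46   -0.2668  0.0106]
[ 0.4622 -0.3304  0.009 ]
[ 0.4666 -0.3889  0.0155]
[ 0.464  -0.4401  0.0128]
stub [ 0.4703 -0.3745  0.0078] shoulder [ 0.4703 -0.3745  0.0208]
34.12 [ 0.4713 -0.3731  0.3142] [[-0.06, 1.0, 0.0], [1.0, 0.06, -0.0], [-0.0, 0.0, -1.0]] [ 0.3  1.3 -2.7] 0.0416 [-0.75  0.11  1.34 -0.    1.69 -0.82]
```

Emit:
apply_moves:
  commands: [-0.4, -0.8, -4, 0, 0, 0, 3.5, -0.2, -0.4, -4.5, 0, 0, 0, 3.5, 0, 0, -4.5, 0, 0, 0, 3.5, 0, 0, -3.0, 0, 0, 0, 3.5, 0, 0, 0, 0, 0, 0, 3.5]

```text
t: 34.75
tool_pos: [0.4665, -0.3783, 0.1516]
orientation: [2.142, 2.29, 0.002]
force: [-0.3, -0.0, -2.8]
opening: 0.0413
```

```bash
python3 - <<'E'
from h import *
p,d,m,P=meas("w16.png",(.021,.039))
st()
E
```

```text
tcp [ 0.4674 -0.3791  0.1535] z [ 0.007 -0.005 -1.   ] t 34.8
[ 0.46   -0.2672  0.0108]
[ 0.4634 -0.3328  0.0101]
[ 0.4562 -0.3965  0.0152]
[ 0.4716 -0.4641  0.0161]
stub [ 0.4656 -0.3773  0.0077] shoulder [ 0.4656 -0.3773  0.0203]
34.8 [ 0.4674 -0.3791  0.1535] [[-0.07, 1.0, 0.01], [1.0, 0.07, -0.0], [-0.01, 0.01, -1.0]] [-0.1  0.2 -3. ] 0.0414 [-0.77  0.16  1.57  0.    1.4  -0.83]
```

Emit:
apply_moves:
  commands: [-0.1, -0.9, -1, 0.005, 0.005, 0, 3.5, -0.1, -0.1, -1.2, 0, 0, 0, 3.5, -0.1, 0.1, -0.5, 0, 0, 0, 3.5, 0, 0, 0, 0, 0, 0, 3.5]

```text
t: 35.3
tool_pos: [0.4666, -0.3903, 0.1303]
orientation: [2.139, 2.289, 0.003]
force: [-0.2, 0.5, -2.4]
opening: 0.0414
```

```bash
python3 - <<'E'
from h import *
st()
E
```

```text
35.3 [ 0.4666 -0.3903  0.1303] [[-0.07, 1.0, 0.01], [1.0, 0.07, -0.0], [-0.01, 0.01, -1.0]] [-0.2  0.5 -2.4] 0.0414 [-0.78  0.2   1.57  0.    1.36 -0.85]
```

Emit:
apply_moves:
  commands: [-0.05, 0.1, -0.8, 0, 0.008, 0, 3.5, -0.06, 0.08, -0.9, 0, 0, 0, 3.5, -0.06, 0.06, -0.5, 0, 0, 0, 3.5, 0, 0, 0, 0, 0, 0, 3.5]

```text
t: 35.8
tool_pos: [0.4651, -0.3877, 0.1071]
orientation: [2.143, 2.293, -0.006]
force: [0.5, -0.6, -2.8]
opening: 0.0417
```

```bash
python3 - <<'E'
from h import *
st()
E
```

```text
35.8 [ 0.4651 -0.3877  0.1071] [[-0.07, 1.0, -0.0], [1.0, 0.07, -0.01], [-0.01, -0.0, -1.0]] [ 0.5 -0.6 -2.8] 0.0417 [-0.78  0.22  1.6  -0.    1.32 -0.84]
```

Emit:
apply_moves:
  commands: [0.1, -0.2, -0.6, 0.005, 0, 0, 3.5, -0.05, 0, -0.7, 0, 0, 0, 3.5, -0.05, 0.04, -0.6, 0, 0, 0, 3.5, 0, 0, 0, 0, 0, 0, 3.5]

```text
t: 36.3
tool_pos: [0.4663, -0.39, 0.0876]
orientation: [2.143, 2.294, 0.001]
force: [1.9, 1.6, -3.4]
opening: 0.0412
```

Emit:
apply_moves:
  commands: [0, 0, -0.6, 0, 0, 0, 3.5, 0, 0, -0.6, 0, 0, 0, 3.5]
  squeeze: 60

```text
t: 36.55
tool_pos: [0.4669, -0.3904, 0.0795]
orientation: [2.142, 2.293, 0.001]
force: [-16.6, 18.3, 52.3]
opening: 0.0416
```

```bash
python3 - <<'E'
from h import *
st();shot("wrist","w17.png"); st()
E
```

```text
36.55 [ 0.4669 -0.3904  0.0795] [[-0.07, 1.0, 0.0], [1.0, 0.07, -0.0], [-0.0, 0.0, -1.0]] [-16.6  18.3  52.3] 0.0416 [-0.78  0.25  1.61  0.    1.27 -0.85]
36.6 [ 0.4668 -0.3903  0.0796] [[-0.07, 1.0, 0.0], [1.0, 0.07, -0.0], [-0.0, 0.0, -1.0]] [-8.1  9.2 23.7] 0.041 [-0.78  0.25  1.61  0.    1.28 -0.85]
```

Seated at the expected TCP height of 0.0795. Releasing and checking.

Emit:
apply_moves:
  commands: [0, 0, 0, 0, 0, 0, 3.5, 0, 0, 0, 0, 0, 0, 6.5, 0, 0, 0, 0, 0, 0, 6.5, 0, 0, 4, 0, 0, 0, 6.5, 0, 0, 5, 0, 0, 0, 6.5, -0.3, 4, 5, 0, 0, 0, 6.5, -0.3, 4, 5, 0, 0, 0, 6.5, 0, 0, 0, 0, 0, 0, 7]

```text
t: 37.6
tool_pos: [0.4584, -0.3101, 0.2707]
orientation: [2.146, 2.293, -0.001]
force: [0.5, -0.3, 0.6]
opening: 0.0691
```

```bash
python3 - <<'E'
from h import *
p,d,m,P=meas("w18.png"); st()
for c in((.4660,-.3897),(.4628,-.3247),(.468,-.4475)):
    try: seat(p,m,P,c,.021)
    except Exception as e: print(c,e)
print("pan",disc(p,m,(.457,-.18),.015,.046,.08,n=340))
spots(["pan_top"],"wrist",m)
t,d,m=shot("top","top5.png"); spots(["pan_top","receiver_mid","hood_handle"],"top",m); print("pan",disc(t,m,(.457,-.18),.015,.046,.1,n=340))
E
```

```text
tcp [ 0.4574 -0.3104  0.2679] z [-0.003  0.001 -1.   ] t 37.65
[ 0.4596 -0.2664  0.0114]
[ 0.4642 -0.342   0.0103]
[ 0.4614 -0.3945  0.0161]
[ 0.4776 -0.4785  0.016 ]
37.65 [ 0.4574 -0.3104  0.2679] [[-0.07, 1.0, -0.0], [1.0, 0.07, 0.0], [0.0, -0.0, -1.0]] [-0.5  0.6 -0.8] 0.0693 [-0.69 -0.01  1.55 -0.    1.61 -0.75]
stub z 0.1197 n 225 xy [ 0.4656 -0.3898  0.1187] shoulder 0.1109 [ 0.4657 -0.3902] [0.0408 0.0412] block 0.0548 stub circ [ 0.4658 -0.3919  0.0093] [ 0.4658 -0.3891  0.0208]
stub z 0.1201 n 256 xy [ 0.4622 -0.3243  0.1189] shoulder 0.1109 [ 0.4621 -0.3243] [0.0311 0.0305] block 0.0546 stub circ [ 0.4626 -0.3265  0.008 ] [ 0.4622 -0.3165  0.0225]
stub z 0.1205 n 202 xy [ 0.4686 -0.4475  0.1194] shoulder 0.1115 [ 0.4683 -0.445 ] [0.0413 0.0362] block 0.0549 stub circ [ 0.4686 -0.4533  0.0084] [ 0.471  -0.4461  0.023 ]
pan [ 0.4564 -0.1806  0.0489]
wrist pan_top [([0.454, -0.18, 0.012], 0.83)]
top pan_top [([0.453, -0.181, 0.01], 0.62)]
top receiver_mid [([0.501, -0.024, 0.051], 0.69), ([0.62, -0.008, 0.049], 0.68), ([0.376, -0.008, 0.049], 0.66)]
top hood_handle [([0.686, -0.292, 0.244], 0.68)]
pan [ 0.4564 -0.1786  0.0497]
```

Emit:
apply_moves:
  commands: [0.3, 5, 0.5, 0, 0, 0, 9.3, 0.5, 5.5, 0.5, 0, 0, 0, 9.3, 0.7, 5.5, 0, 0, 0, 0, 9.3, 0.7, 5.5, 0, 0, 0, 0, 9.3, 0.7, 5.5, 0, 0, 0, 0, 9.3, 0.5, 2, 0, 0, 0, 0, 9.3, 0, 0, 0, 0, 0, 0, 9.3]
  squeeze: 30

```text
t: 38.78
tool_pos: [0.4856, -0.0149, 0.2618]
orientation: [-2.14, -2.262, 0.013]
force: [-0.2, -0.1, -0.9]
opening: 0.0932
```

```bash
python3 - <<'E'
from h import *
p,d,m=shot("wrist","w19.png"); P=cloud(d,m); st()
spots(["receiver_mid"],"wrist",m)
S=sel(P,(.45,.56),(-.08,.04),(.088,.105)); print(((S.max(0)+S.min(0))/2).round(4),(S.max(0)-S.min(0)).round(4),np.median(S,0).round(4), disc(p,m,(.501,-.024),.095,.031,.1,n=340))
E
```

```text
38.83 [ 0.4855 -0.0157  0.2618] [[-0.05, 1.0, -0.03], [1.0, 0.05, 0.01], [0.01, -0.03, -1.0]] [-0.4  1.5  0.4] 0.0928 [-0.14 -0.17  1.71  0.01  1.63 -0.2 ]
wrist receiver_mid [([0.462, -0.322, 0.054], 0.58)]
[ 0.5035 -0.0229  0.0915] [0.0609 0.0613 0.0069] [ 0.5035 -0.0217  0.0927] [ 0.5036 -0.0222  0.031 ]
```

View pics/w19.png

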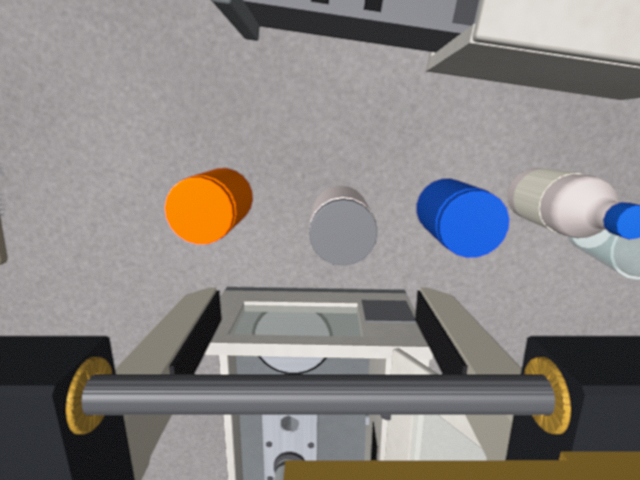

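Emit:
apply_moves:
  commands: [0.9, -0.3, -3.5, -0.01, -0.03, 0, 9.3, 0.6, -0.1, -4, 0, 0, 0, 9.3, 0, 0, -4, 0, 0, 0, 9.3, 0, 0, -2, 0, 0, 0, 9.3, 0, 0, 0, 0, 0, 0, 9.3]

```text
t: 39.5
tool_pos: [0.4997, -0.0286, 0.1224]
orientation: [2.17, 2.267, 0.004]
force: [0.1, 0.6, -0.5]
opening: 0.093
```

```bash
python3 -c "
from h import *
st()"
```

```text
39.5 [ 0.4997 -0.0286  0.1224] [[-0.04, 1.0, 0.0], [1.0, 0.04, 0.0], [-0.0, 0.0, -1.0]] [ 0.1  0.6 -0.5] 0.093 [-0.16 -0.08  1.88  0.    1.34 -0.2 ]
```

Emit:
apply_moves:
  commands: [0.2, 0.5, -2, 0, 0, 0, 9.3, 0, 0.1, -2.5, 0, 0, 0, 9.3, 0, 0.05, -2, 0, 0, 0, 9.3, 0, 0, -0.6, 0, 0, 0, 9.3, 0, 0, 0, 0, 0, 0, 6, 0, 0, 0, 0, 0, 0, 6, 0, 0, 0, 0, 0, 0, 6, 0, 0, 0, 0, 0, 0, 6]

```text
t: 40.5
tool_pos: [0.5072, -0.028, 0.0585]
orientation: [2.171, 2.253, 0.013]
force: [-0.3, 0.2, -2.5]
opening: 0.0638
```

Emit:
apply_moves:
  commands: [0, 0, 0, 0, 0, 0, 8, 0, 0, 0, 0, 0, 0, 8, 0, 0.6, -0.5, 0, 0, 0, 8, 0, 0.1, 0, 0, 0, 0, 8, 0, 0, 0, 0, 0, 0, 6, 0, 0, 0, 0, 0, 0, 6, 0, 0, 0, 0, 0, 0, 6, 0, 0, 0, 0, 0, 0, 6]

```text
t: 41.5
tool_pos: [0.5074, -0.0202, 0.0535]
orientation: [2.17, 2.254, 0.014]
force: [-0.2, 0.0, -0.8]
opening: 0.0641
```

Emit:
apply_moves:
  commands: [0, 0, 4, 0, 0, 0, 6, 0, 0, 5.5, 0, 0, 0, 6, -1, 0, 5, 0, 0, 0, 6, -1, -3, 2, 0, 0, 0, 6, -1, -4.5, 0, 0, 0, 0, 6, -1, -4.5, 0, 0, 0, 0, 6, -1, -3, 0, 0, 0, 0, 6, 0, 0, 0, 0, 0, 0, 6]

```text
t: 42.5
tool_pos: [0.452, -0.174, 0.221]
orientation: [2.171, 2.257, 0.008]
force: [0.8, 0.3, -2.3]
opening: 0.0637
```

```bash
python3 - <<'E'
from h import *
p,d,m=shot("wrist","w20.png"); P=cloud(d,m); st()
t=read_state()["tool_pos"]
S=sel(P,(t[0]-.05,t[0]+.05),(t[1]-.05,t[1]+.05),(t[2]+.028,t[2]+.055)); print(((S.max(0)+S.min(0))/2).round(4),(S.max(0)-S.min(0)).round(4),np.median(S,0).round(4), disc(p,m,t,t[2]+.0415,.031,.1,n=340))
E
```

```text
42.55 [ 0.4523 -0.173   0.2209] [[-0.04, 1.0, 0.01], [1.0, 0.04, -0.0], [-0.0, 0.01, -1.0]] [-0.1  0.  -2.3] 0.0635 [-0.47 -0.2   1.81  0.    1.52 -0.51]
[ 0.4507 -0.1763  0.2624] [0.0965 0.0629 0.027 ] [ 0.4508 -0.1669  0.2603] [ 0.4509 -0.1696  0.0293]
```

Emit:
apply_moves:
  commands: [0.3, -0.2, -3, 0, 0.01, 0, 6, 0, 0, -3.5, 0, 0, 0, 6, 0, 0, -2.5, 0, 0, 0, 6, 0, 0, 0, 0, 0, 0, 6]

```text
t: 43.05
tool_pos: [0.4563, -0.1711, 0.1284]
orientation: [2.173, 2.267, 0.0]
force: [0.4, -0.6, -2.6]
opening: 0.0636
```

```bash
python3 -c "
from h import *
st()"
```

```text
43.05 [ 0.4563 -0.1711  0.1284] [[-0.04, 1.0, 0.0], [1.0, 0.04, -0.0], [-0.0, 0.0, -1.0]] [ 0.4 -0.6 -2.6] 0.0636 [-0.46 -0.12  1.9  -0.    1.35 -0.51]
```

Emit:
apply_moves:
  commands: [0, -0.6, -1.5, 0, 0, 0, 6, -0.1, -0.1, -1.8, 0, 0, 0, 6, -0.1, 0, -1.0, 0, 0, 0, 6, 0, 0, 0, 0, 0, 0, 6]

```text
t: 43.55
tool_pos: [0.4558, -0.1783, 0.0849]
orientation: [2.169, 2.266, 0.002]
force: [0.3, 0.8, -2.0]
opening: 0.0639
```

Emit:
apply_moves:
  commands: [0, 0, -0.8, 0, 0, 0, 6, 0, 0, -0.6, 0, 0, 0, 6, 0, 0, -0.3, 0, 0, 0, 6, 0, 0, 0, 0, 0, 0, 6]

```text
t: 44.05
tool_pos: [0.4567, -0.179, 0.0685]
orientation: [2.168, 2.264, 0.003]
force: [0.1, -0.0, -2.6]
opening: 0.0639
```

Emit:
apply_moves:
  commands: [0, 0, -0.3, 0, 0, 0, 6, 0, 0, -0.2, 0, 0, 0, 6]

```text
t: 44.3
tool_pos: [0.4569, -0.1793, 0.0681]
orientation: [2.168, 2.265, 0.001]
force: [-7.5, 3.7, 12.2]
opening: 0.0634
```

Emit:
apply_moves:
  commands: [0, 0, 0, 0, 0, 0, 8.4, 0, 0, 0, 0, 0, 0, 8.4, 0, 0, 0, 0, 0, 0, 8.4, 0, 0, 3, 0, 0, 0, 8.4, 0, 0, 5, 0, 0, 0, 8.4, 0, 0, 5, 0, 0, 0, 8.4, 0, 3, 5, 0, 0, 0, 8, 0, 2, 1, 0, 0, 0, 8]

```text
t: 45.3
tool_pos: [0.4555, -0.1285, 0.262]
orientation: [2.172, 2.263, 0.002]
force: [0.5, 0.0, -0.3]
opening: 0.08
```

```bash
python3 - <<'E'
from h import *
p,d,m=shot("wrist","w21.png"); P=cloud(d,m); st()
S=sel(P,(.40,.51),(-.235,-.135),(.098,.12)); print(((S.max(0)+S.min(0))/2).round(4),(S.max(0)-S.min(0)).round(4),np.median(S,0).round(4))
print("pan",disc(p,m,(.457,-.18),.015,.046,.08,n=340))
t,d,m=shot("top","top6.png"); P=cloud(d,m); spots(["receiver_mid","pan_top","drawer_handle"],"top",m)
S=sel(P,(.40,.51),(-.235,-.135),(.098,.12)); print(((S.max(0)+S.min(0))/2).round(4),(S.max(0)-S.min(0)).round(4))
E
```

```text
45.35 [ 0.4554 -0.1267  0.2619] [[-0.04, 1.0, 0.0], [1.0, 0.04, -0.0], [-0.0, 0.0, -1.0]] [0.8 1.5 1. ] 0.0799 [-0.38 -0.24  1.77  0.    1.61 -0.42]
[ 0.4561 -0.1816  0.1043] [0.0614 0.0615 0.0119] [ 0.4561 -0.1795  0.1077]
pan [ 0.4544 -0.179   0.0476]
top receiver_mid [([0.619, -0.006, 0.049], 0.98), ([0.377, -0.011, 0.048], 0.74), ([0.468, -0.451, 0.077], 0.33)]
top pan_top []
top drawer_handle [([0.37, 0.289, 0.101], 0.98), ([0.47, -0.423, 0.014], 0.46)]Traceback (most recent call last):
  File "<stdin>", line 6, in <module>
    return umr_maximum(a, axis, None, out, keepdims, initial, where)
ValueError: zero-size array to reduction operation maximum which has no identity
```

View pics/w21.png

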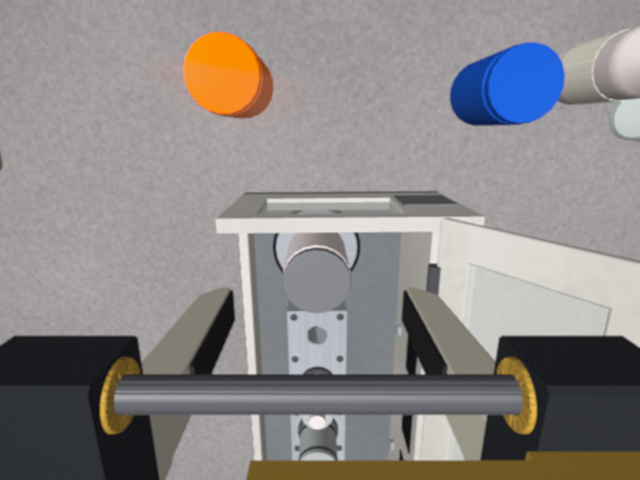

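Emit:
apply_moves:
  commands: [-0.5, 4.5, 0, 0, 0, -0.015, 3, -1, 5.2, 0, 0, 0, -0.015, 3, -1, 5.2, 0, 0, 0, -0.015, 3, -1, 5.2, 0, 0, 0, -0.015, 3, -1, 5.2, -0.5, 0, 0, -0.015, 3, -1, 5.2, -0.5, 0, 0, -0.015, 3, -1, 5.2, -0.5, 0, 0, -0.015, 3, -1, 4.5, -0.5, 0, 0, -0.01, 3]

```text
t: 46.55
tool_pos: [0.3724, 0.2754, 0.2229]
orientation: [-2.312, -2.108, 0.027]
force: [0.7, 0.3, 0.1]
opening: 0.0299
```

Emit:
apply_moves:
  commands: [0, 0, 0, 0, 0, 0, 3]

```text
t: 46.68
tool_pos: [0.3709, 0.2767, 0.2205]
orientation: [-2.308, -2.111, 0.033]
force: [0.8, 0.2, 0.1]
opening: 0.03
```

```bash
python3 -c "
from h import *
st()"
```

```text
46.67 [0.3709 0.2767 0.2205] [[0.09, 1.0, -0.02], [1.0, -0.09, -0.0], [-0.01, -0.02, -1.0]] [0.8 0.2 0.1] 0.03 [ 0.52 -0.23  1.83  0.01  1.56  0.61]
```

Emit:
apply_moves:
  commands: [0, 0.5, -3, 0, -0.02, 0, 3, 0, 0.3, -3, 0, 0, 0, 3, 0, 0, -2, 0, 0, 0, 3, 0, 0, 0, 0, 0, 0, 3]

```text
t: 47.18
tool_pos: [0.3712, 0.2796, 0.134]
orientation: [2.32, 2.117, -0.021]
force: [-0.4, -0.3, -0.1]
opening: 0.0297
```

```bash
python3 -c "
from h import *
st()"
```

```text
47.17 [0.3712 0.2796 0.134 ] [[0.09, 1.0, -0.01], [1.0, -0.09, -0.01], [-0.01, -0.01, -1.0]] [-0.4 -0.3 -0.1] 0.0297 [ 0.54 -0.17  1.94 -0.    1.38  0.63]
```

Emit:
apply_moves:
  commands: [0, 0.3, -2, 0.01, -0.01, 0, 3, 0, 0.1, -2, 0, 0, 0, 3, 0, 0, -0.5, 0, 0, 0, 3, 0, 0, 0, 0, 0, 0, 0.8, 0, 0, 0, 0, 0, 0, 0.8, 0, 0, 0, 0, 0, 0, 0.8]

```text
t: 47.92
tool_pos: [0.3749, 0.2813, 0.0917]
orientation: [2.324, 2.111, 0.006]
force: [0.2, 0.7, -7.7]
opening: 0.0097
```

Gripped. Push in 17 cm, slowing near the end.

Emit:
apply_moves:
  commands: [4, -0.32, 0, 0, 0, 0, 0.8, 4.2, -0.34, 0, 0, 0, 0, 0.8, 4.2, -0.34, 0, 0, 0, 0, 0.8, 2.5, -0.2, 0, 0, 0, 0, 0.8, 1.0, -0.08, 0, 0, 0, 0, 0.8]

```text
t: 48.55
tool_pos: [0.534, 0.2687, 0.0911]
orientation: [-2.32, -2.115, 0.003]
force: [-2.8, 0.4, -0.4]
opening: 0.0104
```

Emit:
apply_moves:
  commands: [1.0, -0.08, 0, 0, 0, 0, 0.8, 0.6, -0.05, 0, 0, 0, 0, 0.8, 0.4, 0, 0, 0, 0, 0, 0.8]

```text
t: 48.92
tool_pos: [0.5421, 0.268, 0.0909]
orientation: [-2.305, -2.108, 0.035]
force: [-14.8, -4.2, 10.4]
opening: 0.0103
```

Emit:
apply_moves:
  commands: [0.8, -0.05, 0, 0, 0, 0, 0.8, 0.4, 0, 0, 0, 0, 0, 0.8]

```text
t: 49.18
tool_pos: [0.5418, 0.2681, 0.0908]
orientation: [-2.291, -2.103, 0.067]
force: [-10.2, -5.2, 6.6]
opening: 0.01
```

Emit:
apply_moves:
  commands: [0, 0, 0, 0, 0, 0, 2.4, 0, 0, 0, 0, 0, 0, 2.4, 0, 0, 3, 0, 0, 0, 2.4, 0, 0, 5, 0, 0, 0, 2.4, -3, 0, 5, 0, -0.04, 0, 3, -5, 0, 3, 0, -0.02, 0, 3, -3, 0, 0, 0, 0, 0, 3, 0, 0, 0, 0, 0, 0, 3]

```text
t: 50.18
tool_pos: [0.4297, 0.2686, 0.2577]
orientation: [2.304, 2.115, 0.017]
force: [0.3, 0.7, -0.6]
opening: 0.03
```

```bash
python3 - <<'E'
from h import *
st()
for n in("scene","top"):
    p,d,m=shot(n,n+"9.png"); P=cloud(d,m)
    spots(["drawer_handle","hood_handle","wash","beaker","tipbox","receiver_mid"],n,m)
    S=sel(P,(.40,.51),(-.235,-.135),(.098,.12))
    if len(S): print("bottle",((S.max(0)+S.min(0))/2).round(4),(S.max(0)-S.min(0)).round(4))
    S=sel(P,(.50,.57),(.18,.37),(.09,.125))
    if len(S):print("drawer",line(S))
E
```

```text
50.17 [0.4297 0.2686 0.2577] [[0.09, 1.0, 0.02], [1.0, -0.09, -0.0], [-0.0, 0.02, -1.0]] [ 0.3  0.7 -0.6] 0.03 [ 0.47 -0.15  1.7  -0.01  1.58  0.55]
scene drawer_handle [([0.545, 0.275, 0.099], 0.55)]
scene hood_handle [([0.687, -0.294, 0.25], 0.81)]
scene wash [([0.714, 0.013, 0.002], 0.92)]
scene beaker [([0.791, -0.021, -0.003], 0.89)]
scene tipbox [([0.721, 0.228, 0.14], 0.59)]
scene receiver_mid [([0.617, -0.007, 0.045], 0.84), ([0.376, -0.012, 0.048], 0.58), ([0.722, 0.225, 0.141], 0.19)]
drawer (array([0.5436, 0.2682, 0.1077]), array([0.533, 0.211, 0.105]), array([0.551, 0.338, 0.111]), 'yaw', -0.0827, 66)
top drawer_handle [([0.538, 0.275, 0.099], 0.93), ([0.47, -0.42, 0.016], 0.23)]
top hood_handle [([0.684, -0.294, 0.249], 0.9)]
top wash [([0.719, 0.012, -0.005], 0.75)]
top beaker []
top tipbox [([0.722, 0.225, 0.139], 0.82)]
top receiver_mid [([0.377, -0.01, 0.048], 0.77), ([0.454, -0.184, 0.064], 0.71), ([0.622, -0.007, 0.048], 0.71)]
bottle [ 0.457  -0.1813  0.1081] [0.0602 0.0624 0.02  ]
drawer (array([0.5452, 0.2494, 0.1051]), array([0.533, 0.209, 0.093]), array([0.57 , 0.336, 0.117]), 'yaw', -0.1093, 177)
```

View pics/scene9.png

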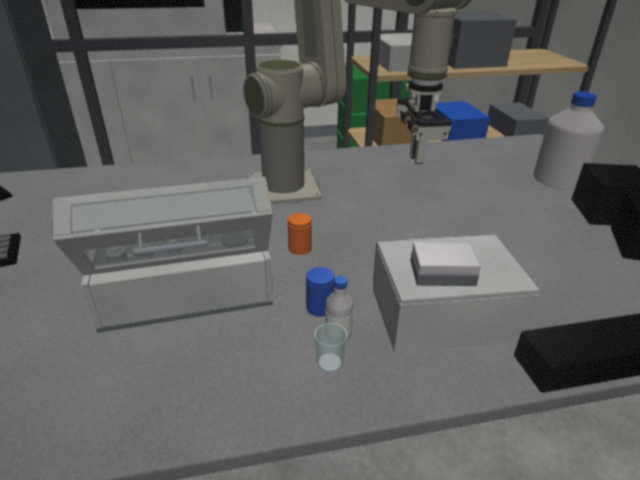

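View pics/top9.png

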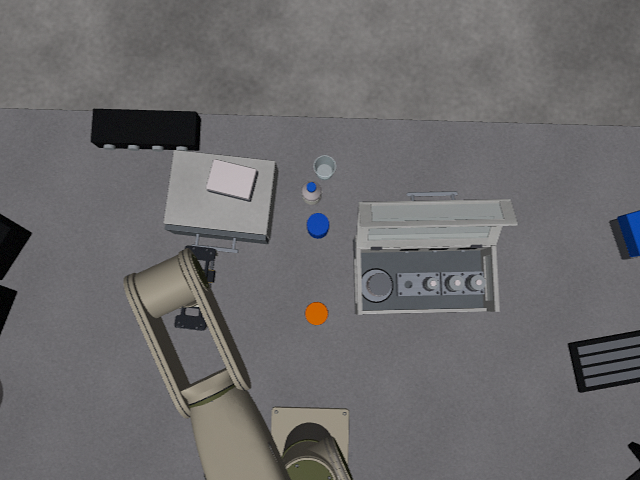

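The scene and top views show the drawer shut, the hood open, the bottle on the pan at (377,286) and the cartridges in their sockets at (431,284), (455,283) and (476,283). The bystanders haven't moved.

```bash
python3 -c "
from h import *
print(close_job())"
```

```text
the job is handed in; nothing more can be done
None
```

The dosing station is set up as asked and the job is handed in, at about 50 s of the 210 s allowed; the hand-in gave no verdict.

- **Hood and drawer:** I swung the hood over to its stop. The handle measured 0.686 m ahead of the base and 0.25 m up, which fits 2.15 rad. I then pulled the drawer out 170 mm to its stop, so both stood open together. At the end I pushed the drawer shut, and its handle measured within 1 mm of its starting place in the scene view.
- **Cartridges:** Three were in the drawer, two large and one small, and each was pressed into a socket of its own size with 48 to 67 N at the wrist. Their shoulders measured 56.1 to 56.6 mm above the block, against 56 mm when fully seated. Sideways they were within about 1 mm of the sockets in most readings; one partly hidden view of the outer large cartridge read 2.5 mm off. I judged that they stand upright from the pictures and their collar heights; I did not measure the tilt.
- **Receiver bottle:** It was knocked about 3 cm during the run. I found it again, gripped it once off-centre and regripped, then set it upright on the pan, within 2 to 3 mm of the centre.
- **Bystanders:** The wash bottle, beaker and tip box were within measuring error of where they started. The top camera missed the beaker in the last check, but the scene camera saw it in place.

The camera depth read about 2 mm low on the block tops, so I judged cartridge seating relative to the block.

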